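Tip bone handle blanks into the polishing tub and lay its retaining bar

ROBOT

A 7-joint arm with a two-finger parallel gripper is mounted at the origin on the work surface. World frame = base frame: x ahead of the robot, y to its left, z up, the work surface at z = 0. Lengths are in m, angles in degrees, forces in N, time in s.
With the tool pointing down it reaches from about 0.425 to 0.875 m from the base axis. Payload 4.7 kg.
Tool frame: the origin (TCP) lies between the finger pads; the fingertips stand 14 mm ahead of it and the grasp point (between the pads) lies 5 mm behind it; z points along the fingers, y is the line along which they close (so a half turn about z gives the same grasp; the last joint's range is limited). The gripper opens to 87 mm and grips with 3 to 60 N. Pads are 19 mm wide; open, the fingers measure 117 mm over their backs; the gripper's body (75 mm by 190 mm) begins 51 mm behind the grasp point.
Start: joints at [64.521, 18.392, -4.016, 83.108, 1.295, 78.541, -3.26], TCP at [0.288, -0.583, 0.237] pointing down, gripper open.
Joint ranges: [-163.93, 163.93], [-17.29, 119.83], [-79.2, 71.16], [3.27, 140.29], [-89.18, 269.18], [5.43, 117.66], [-154.24, 154.24]. Speed limits (degrees/s): [147.25, 147.25, 180, 180, 180, 180, 180].

INTERFACE

Orientations are given as [roll, pitch, yaw] about the fixed x, y, z axes, in that order (R = Rz(yaw) Ry(pitch) Rx(roll)).
In Python, from bench import robot gives the robot as it stands.
- The arm moves only by the tool servo_tool, never from a script. Its argument "commands" is a list of rows, each an object of numbers: "x", "y", "z": the shift along the tool's x, y, z in cm; "wx", "wy", "wz": the turn, a rotation vector about the tool's x, y, z in degrees; "claw": the opening, from 0 (shut) to 1 (fully open). In form: [{"x": .., "y": .., "z": .., "wx": .., "wy": .., "wz": .., "claw": ..}, ...]. A call has 1 to 5 rows; each row is the pose to reach, as a shift and turn from the pose commanded when the call began, along the tool's axes at that moment; what a row does not reach only later rows make up. A row lasts 1/10 s, in which the tool goes at most 50 mm and 8.59 degrees, less where a joint would pass 70% of its speed; a pose out of reach is approached as far as the arm can. A call with a gripper value outside its range is refused whole. The fingers move at their own pace and stop on an object; "newtons" is the grip in N (left out, the last holds). Time passes only in rows, so rows that repeat a pose let the fingers close. It gives the time, the measured TCP pose, the force, the opening and the grip force at its end, in the units of the state.
- robot.state(): the state, without advancing time (a new reading comes with each control period).
- robot.grab_frame(name): name is "scene" or "top" or "wrist"; returns (picture, depth): 480x640x3 uint8, red, green, blue; 480x640 float32, m along the optical axis (not along the pixel's ray), 0 where there is no reading.
- robot.calibration(name): a dict with "intrinsics" (3x3 intrinsics, pixels), "k1" (the pictures are not rectified: a ray, as slopes to the right and down, at radius r is drawn at 1 + k1 r^2 times it, then the intrinsics apply), "R" (3x3) and "t" (3): a world point X has camera coordinates R X + t. Camera axes: x right, y down, z forward; pixel columns grow to the right and rows downward; lengths in m; the calibration is good to about 2 mm. A picture is of the moment at which its call begins: read the wrist's pose just before it. calibration takes no time and is no camera call; for the wrist camera it gives the pose at the moment of the call.
- robot.hand_in(): hands the job in; it is judged then, once.
The state is a dict: "time_s": time; "qpos": joint angles; "joint_velocities": joint speeds; "joint_torque": joint torques, N m; "eef_pos": TCP position; "tool_rot": TCP orientation; "wrist_force": force on the tool from outside, world axes, zero at the start; "ft_torque": the same for the moment, N m; "grip_width": opening from 0.0 (shut) to 1.0 (fully open); "grasp_force": force on a finger pad.
Only numpy, scipy, OpenCV 4.12 (cv2) and the standard library are available. Lean on these libraries where they do the work, as an engineer would, in place of code of your own. Each camera call takes 0.05 s, during which the arm holds its last target. There are 200 camera calls.

TASK

Pick up the green scoop tray by its leaning red handle and tip it, with its open lip low over the blue polishing tub, until all four bone blanks have slid off into the tub; do not touch the blanks with the fingers. Put the empty tray back flat in the middle of its rubber mat, and, once the blanks are in, lay the yellow retaining bar centrally across the tub, resting flat in the notches of both end brackets. Set tray and bar down gently, neither dropping them nor pressing hard, and leave the jar, the grinding disc and the wrench where they are.

Things in the scene. Friction and masses are not known exactly. Their poses are not given: they have to be found in the camera images.
- tray: Loose green-painted steel scoop tray, about 0.22 kg, floor 150 mm (its x) by 100 mm (its y), 4 mm thick; walls 4 mm thick, 26 mm high outside, on both long sides and at the rear (-x); the front end (+x) is open: the lip. Origin at the centre of the underside; it lies on the mat, its underside 4 mm above the bench. A red handle plate stands at the rear wall.
- tray_grip (a point): Grip point inside the red handle plate at x -99.5, y 0, z 63.9 mm in the tray's frame (axes as the tray's). Plate: 60 mm wide (y), 10 mm thick, rising 70 mm from the rear wall, leaning back 30 degrees away from the lip: up the plate is (-0.5, 0, 0.866), its thickness (0.866, 0, 0.5). Its top edge is 17 mm further up the plate. Pinch the thickness, tool leaning likewise.
- tray_lip (a point): Middle of the tray's open front edge, top of its floor: x 75, y 0, z 4 mm in the tray's frame; blanks leave over this edge when it is the low side. Blanks start to slide at a tilt of some 25 to 40 degrees, depending on a friction that is not known beforehand.
- blank0: Loose bone knife-handle blank, ivory to tan block 42 x 18 x 14 mm (x, y, z), 22 g, origin at the centre of its underside. One of four, lying on the tray floor.
- blank1: Loose bone knife-handle blank, ivory to tan block 42 x 18 x 14 mm (x, y, z), 22 g, origin at the centre of its underside. One of four, lying on the tray floor.
- blank2: Loose bone knife-handle blank, ivory to tan block 42 x 18 x 14 mm (x, y, z), 22 g, origin at the centre of its underside. One of four, lying on the tray floor.
- blank3: Loose bone knife-handle blank, ivory to tan block 42 x 18 x 14 mm (x, y, z), 22 g, origin at the centre of its underside. One of four, lying on the tray floor.
- mat: Fixed black rubber mat, 220 mm (x) by 140 mm (y), 4 mm thick, origin at the centre of its underside. The tray lies on it at the start, and must go back to its middle, either way round.
- tub: Blue polishing tub fixed to the bench, open on top: outside 150 mm (x) by 140 mm (y), 70 mm high, walls and floor 5 mm; origin at the centre of its underside. A dark steel bracket stands outside each x end, centred 85 mm from the origin, 20 mm long (x), 64 mm wide (y), its top 72 mm above the bench with a notch 46 mm wide (y) between two cheeks that rise 14 mm higher.
- tub_rest (a point): Point midway between the two bracket notches, at the height of the notch floors: 72 mm above the tub's origin. The underside centre of the bar comes here; axes as the tub's, the bar lies along x.
- bar: Loose yellow-painted retaining bar, 200 x 40 x 16 mm (x, y, z), about 0.22 kg, origin at the centre of its underside, lying flat on the bench.
- jar: Bystander: amber glass jar, 60 mm diameter, 100 mm tall, standing; origin under its centre.
- disc: Bystander: dark grinding disc lying flat, 100 mm diameter, 8 mm thick; origin under its centre.
- wrench: Bystander: steel wrench, 170 mm long (x), lying flat.
Mind the look-alikes: they are no part of the job. Leave any orange look-alike of the blank1 alone.

How it is judged:
By the outcome, as a careful person would: the job done as asked, in the order asked, and still so for the second after the job is handed in, with the robot touching nothing.
It also fails if it takes over 61 s, if anything falls off the work surface, if the arm or the gripper's body presses on something with over 40 N, if the wrist force passes 120 N, or if a joint passes its speed limit or range.

## Working session

There is one attempt and no reset: what is moved stays moved. The work goes in short steps, Python scripts to look and compute and a tool call to move; the robot and the scene stay as the last step left them, time stands still between calls to the robot, and variables do not carry over. Pictures are saved under pics/ and viewed, at most 10 in all, crops included, and the job is handed in when it is done.

Besides the shell and the picture viewer there is one more tool, called after "Call:" by a JSON object that holds its "fn" and its "kwargs". servo_tool: Moves the arm, as the interface text tells. Its arguments: {"type":"object","properties":{"commands":{"type":"array"},"newtons":{"type":"number"}},"required":["commands"]}

```bash
mkdir -p pics; ls
python3 - <<'E'
from bench import robot
import cv2,numpy as np
print(robot.state())
for n in("scene","top"):
    p,d=robot.grab_frame(n); c=robot.calibration(n)
    cv2.imwrite(f"pics/{n}0.png",p[:,:,::-1]); np.savez(f"{n}0.npz",p=p,d=d,**c); print(n,c)
E
```

```text
pics
{'time_s': 0.0, 'qpos': array([64.52172459, 18.44017221, -4.01322584, 83.1766653 ,  1.29541976,
       78.54259621, -3.26176991]), 'joint_velocities': array([-0.04084348,  0.08708687, -0.05280575,  0.00695695,  0.14825442,
       -0.07165211,  0.12626838]), 'joint_torque': array([-2.26180719e-04, -4.91297507e+01, -4.03852863e-01, -3.12527633e+01,
       -6.39656908e-02,  4.35798825e-02,  1.73731723e-04]), 'eef_pos': array([ 0.28754042, -0.58232498,  0.23543315]), 'tool_rot': array([-1.79885829e+02,  7.08603683e-03,  2.62841971e+01]), 'wrist_force': array([0.28932559, 0.4289521 , 0.04522741]), 'ft_torque': array([ 0.04000185, -0.01342884, -0.00250536]), 'grasp_force': 0.0, 'grip_width': 1.0031965878096303}
scene {'intrinsics': array([[523.34662266,   0.        , 320.20670915],
       [  0.        , 523.34662266, 246.21159519],
       [  0.        ,   0.        ,   1.        ]]), 'k1': -0.04486653705180095, 'R': array([[ 0.88793962,  0.45945684,  0.02150919],
       [ 0.26366803, -0.47012957, -0.84229292],
       [-0.37688514,  0.75357654, -0.53859075]]), 't': array([-0.4827043 , -0.09086174,  1.28039762])}
top {'intrinsics': array([[438.25285955,   0.        , 320.832929  ],
       [  0.        , 438.25285955, 244.81648282],
       [  0.        ,   0.        ,   1.        ]]), 'k1': 0.017767343934031402, 'R': array([[-0.01204582, -0.99900802, -0.04287054],
       [-0.9829178 ,  0.01970435, -0.18298724],
       [ 0.18365046,  0.03993399, -0.98218012]]), 't': array([-0.0076126 ,  0.56752344,  0.73524597])}
```

View pics/scene0.png

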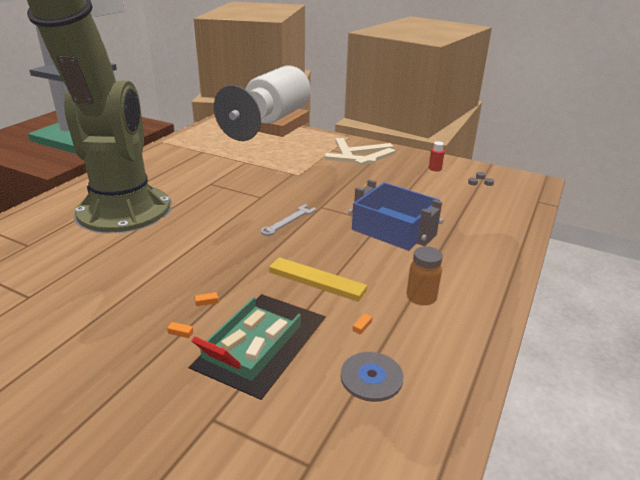

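View pics/top0.png

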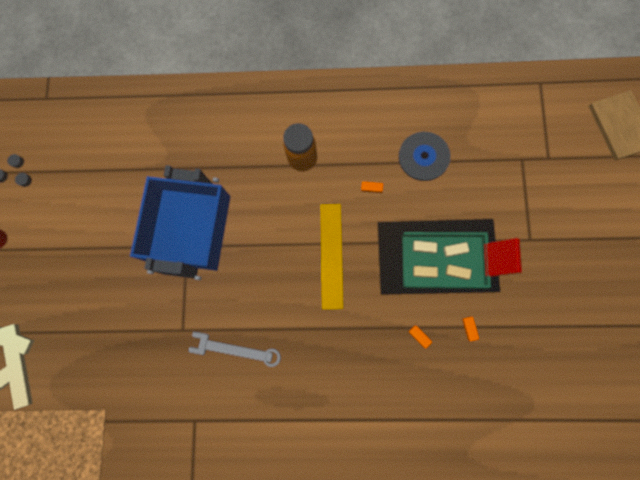

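Top view: tray at about (445,260), handle at (503,257) to the right, lip facing left toward the tub at (182,222). The bar is at (331,257) and the mat spans (378–498, 220–294). Next I'll fit these in world coordinates.

```bash
cat > h.py <<'E'
import numpy as np,cv2
def world(d,c,uv=None):
    K,R,t,k1=c["intrinsics"],c["R"],c["t"],float(c["k1"])
    if uv is None:
        v,u=np.mgrid[0:480,0:640]; z=d
    else:
        u,v=np.array(uv,float).T; z=d
    p=cv2.undistortPoints(np.stack([u.ravel(),v.ravel()],1).astype(float)[:,None],K,np.array([k1,0,0,0,0.]))[:,0]
    z=np.asarray(z,float).ravel()
    C=np.c_[p*z[:,None],z]
    return (C-t)@R
def masks(p):
    h,s,v=[x.astype(int) for x in cv2.split(cv2.cvtColor(p,cv2.COLOR_RGB2HSV))]
    return dict(yellow=(h>20)&(h<30)&(s>200)&(v>90),green=(h>65)&(h<95)&(s>90),red=((h<4)|(h>176))&(s>200)&(v>90),
      blue=(h>105)&(h<125)&(s>150),black=(v<50)&(s<120),ivory=(h>10)&(h<28)&(s<110)&(v>170))
E
python3 - <<'E'
from h import *
np.set_printoptions(precision=4,suppress=True)
for n in("top","scene"):
    f=np.load(n+"0.npz"); W=world(f["d"],f); ok=f["d"].ravel()>0
    for k,m in masks(f["p"]).items():
        nn,l,st,ce=cv2.connectedComponentsWithStats(m.astype(np.uint8))
        for i in range(1,nn):
            if st[i,4]<60: continue
            s=(l.ravel()==i)&ok; P=W[s]
            if len(P)<40: continue
            z=np.percentile(P[:,2],[3,50,97])
            r=cv2.minAreaRect(P[:,:2].astype(np.float32))
            print(n,k,st[i,4],"px",ce[i].round(),"z",z,"rect c",np.array(r[0]),"sz",np.array(r[1]),"a %.1f"%r[2])
E
```

```text
top yellow 2258 px [331. 257.] z [0.0125 0.0156 0.0182] rect c [ 0.5546 -0.0338] sz [0.0418 0.1995] a 90.0
top green 3371 px [445. 260.] z [0.0047 0.008  0.0303] rect c [ 0.5409 -0.2477] sz [0.1623 0.1014] a 89.1
top red 991 px [504. 257.] z [0.0322 0.0612 0.0839] rect c [ 0.5389 -0.3339] sz [0.0367 0.0591] a 88.4
top blue 282 px [424. 155.] z [0.0051 0.0077 0.0104] rect c [ 0.7508 -0.219 ] sz [0.0401 0.0399] a 25.2
top blue 4876 px [182. 224.] z [0.0026 0.0056 0.071 ] rect c [0.6147 0.2422] sz [0.1392 0.1511] a 81.9
top black 2944 px [421. 252.] z [0.0009 0.0036 0.0061] rect c [ 0.5511 -0.2336] sz [0.1357 0.2162] a 0.3
top black 165 px [188. 271.] z [0.009  0.0451 0.0779] rect c [0.5214 0.2333] sz [0.0165 0.0326] a 28.5
top ivory 195 px [425. 246.] z [0.0192 0.0216 0.0239] rect c [ 0.5671 -0.2078] sz [0.0402 0.0162] a 82.8
top ivory 199 px [456. 249.] z [0.0188 0.0213 0.0239] rect c [ 0.561 -0.265] sz [0.0166 0.0407] a 11.0
top ivory 196 px [458. 271.] z [0.0185 0.0215 0.0236] rect c [ 0.519  -0.2658] sz [0.0398 0.0162] a 76.7
top ivory 194 px [425. 271.] z [0.0189 0.0216 0.0239] re
[... 4321 characters left out ...]
 0.7888 -0.2649] sz [0.0452 0.0209] a 18.3
scene ivory 512 px [350. 447.] z [-0.0006  0.0015  0.0037] rect c [ 0.7751 -0.3515] sz [0.0947 0.0417] a 79.1
scene ivory 111 px [289. 440.] z [-0.0005  0.0015  0.0034] rect c [ 0.6941 -0.3858] sz [0.0316 0.0265] a 80.6
scene ivory 332 px [237. 462.] z [-0.0004  0.0014  0.0034] rect c [ 0.6527 -0.4467] sz [0.0666 0.026 ] a 88.0
scene ivory 66 px [276. 461.] z [-0.0006  0.0014  0.0028] rect c [ 0.6947 -0.4232] sz [0.02   0.0194] a 11.0
scene ivory 79 px [373. 469.] z [-0.0008  0.001   0.0032] rect c [ 0.8151 -0.3728] sz [0.035  0.0116] a 77.9
scene ivory 101 px [267. 473.] z [-0.0006  0.0013  0.0033] rect c [ 0.6919 -0.4435] sz [0.0245 0.0235] a 50.5
```

Run:
```python
from h import *
np.set_printoptions(precision=4,suppress=True)
f=np.load("top0.npz"); W=world(f["d"],f); m={k:v.ravel()&(f["d"].ravel()>0) for k,v in masks(f["p"]).items()}
def edge(P,a,bins,side,q=1.5):  # extreme of axis a in bins of other axis
    b=1-a; pts=[]
    for lo,hi in zip(bins[:-1],bins[1:]):
        s=P[(P[:,b]>=lo)&(P[:,b]<hi)]
        if len(s)<3: continue
        pts.append(((lo+hi)/2,s[:,a].max() if side>0 else s[:,a].min()))
    pts=np.array(pts); k=np.polyfit(*pts.T,1); r=pts[:,1]-np.polyval(k,pts[:,0])
    g=abs(r)<.003; k=np.polyfit(*pts[g].T,1); return k,len(pts),r.std()
def show(n,k,at): print(n,"slope deg %.2f"%np.degrees(np.arctan(k[0][0])),"val@",at,np.polyval(k[0],at).round(4),k[1:])
G=W[m["green"]]; 
show("lip y",edge(G[G[:,2]<.012],1,np.linspace(.5,.58,20),1),.54)
Wl=G[(G[:,2]>.02)]
bb=np.linspace(-.31,-.19,25)
show("wall x+",edge(Wl,0,bb,1),-.2477); show("wall x-",edge(Wl,0,bb,-1),-.2477)
R=W[m["red"]]; t=R[R[:,2]>.05]
show("red y-",edge(R,1,np.linspace(.515,.565,15),-1),.54)
bz=np.linspace(-.345,-.325,8)
show("red x+",edge(R,0,bz,1),-.335);show("red x-",edge(R,0,bz,-1),-.335)
A=np.c_[R[:,:2],np.ones(len(R))]
c,*_=np.linalg.lstsq(A,R[:,2],rcond=None)
for _ in range(5):
    g=abs(A@c-R[:,2])<.004; c,*_=np.linalg.lstsq(A[g],R[g,2],rcond=None)
n=np.r_[-c[:2],1];n/=np.linalg.norm(n);print("plane n",n,g.mean(),"front face y at x=.54,z=.07",(.07-c[2]-c[0]*.54)/c[1],"zmax",np.percentile(R[:,2],[97,99.5]))
B=W[m["black"]]; B=B[(B[:,2]<.012)&(B[:,0]>.45)&(B[:,0]<.65)&(B[:,1]<-.1)]
show("mat y+",edge(B,1,np.linspace(.48,.61,20),1),.54);show("mat x+",edge(B,0,np.linspace(-.34,-.14,25),1),-.24)
show("mat x-",edge(B,0,np.linspace(-.34,-.14,25),-1),-.24);show("mat y-",edge(B,1,np.linspace(.58,.61,6),-1),.54)
U=W[m["blue"]]; U=U[(U[:,1]>.1)&(U[:,2]>.062)]
r=cv2.minAreaRect(U[:,:2].astype(np.float32));print("rim",r,np.median(U[:,2]))
# brackets: dark/grey points near tub ends
c0=np.array(r[0]);th=np.radians(-8.1);ex=np.array([np.cos(th),np.sin(th)]);ey=np.array([-ex[1],ex[0]])
q=np.c_[(W[:,:2]-c0)@ex,(W[:,:2]-c0)@ey,W[:,2]]
for s in(1,-1):
    b=q[(s*q[:,0]>.077)&(s*q[:,0]<.094)&(abs(q[:,1])<.045)&(q[:,2]>.05)]
    for y in np.arange(-.042,.043,.004):
        z=b[(b[:,1]>=y)&(b[:,1]<y+.004),2]
        if len(z):print(s,"%.3f"%(y+.002),len(z),np.median(z).round(3),end="; ")
    print()
Y=W[m["yellow"]];show("bar y+",edge(Y,1,np.linspace(.465,.645,30),1),.5546);show("bar y-",edge(Y,1,np.linspace(.465,.645,30),-1),.5546)
```

```text
lip y slope deg -1.73 val@ 0.54 -0.1677 (19, np.float64(0.00042701809018079305))
wall x+ slope deg 1.06 val@ -0.2477 0.5911 (24, np.float64(0.00019674613171751242))
wall x- slope deg 1.09 val@ -0.2477 0.4917 (24, np.float64(0.00022739668998779253))
red y- slope deg -1.59 val@ 0.54 -0.3513 (14, np.float64(0.0006350122893802249))
red x+ slope deg 1.99 val@ -0.335 0.5661 (7, np.float64(0.0009603443819104201))
red x- slope deg -1.62 val@ -0.335 0.5104 (7, np.float64(0.0005116428453947835))
plane n [0.0231 0.8665 0.4987] 0.8898989898989899 front face y at x=.54,z=.07 -0.33892672079591496 zmax [0.0839 0.0851]
mat y+ slope deg 0.26 val@ 0.54 -0.1264 (19, np.float64(0.000530810171195396))
mat x+ slope deg -0.45 val@ -0.24 0.6178 (24, np.float64(0.0005399520674515924))
mat x- slope deg -0.12 val@ -0.24 0.484 (24, np.float64(0.00048152860559785285))
mat y- slope deg 3.63 val@ 0.54 -0.3434 (5, np.float64(0.0007363855280301726))
rim ((0.6146783232688904, 0.2422361969947815), (0.13917569816112518, 0.1511470526456833), 81.8904037475586) 0.06944989969657539
1 -0.032 66 0.07; 1 -0.028 21 0.086; 1 -0.024 20 0.086; 1 -0.020 1 0.069; 1 -0.016 11 0.072; 1 -0.012 17 0.072; 1 -0.008 22 0.072; 1 -0.004 20 0.072; 1 -0.000 20 0.071; 1 0.004 14 0.072; 1 0.008 23 0.072; 1 0.012 18 0.072; 1 0.016 21 0.071; 1 0.020 19 0.072; 1 0.024 49 0.079; 1 0.028 25 0.086; 1 0.032 10 0.086; 
-1 -0.032 69 0.071; -1 -0.028 31 0.086; -1 -0.024 21 0.086; -1 -0.020 1 0.086; -1 -0.016 12 0.073; -1 -0.012 21 0.072; -1 -0.008 24 0.072; -1 -0.004 22 0.072; -1 -0.000 24 0.072; -1 0.004 21 0.072; -1 0.008 22 0.072; -1 0.012 19 0.072; -1 0.016 25 0.072; -1 0.020 19 0.072; -1 0.024 60 0.078; -1 0.028 23 0.086; -1 0.032 18 0.086; 
bar y+ slope deg 0.05 val@ 0.5546 -0.0148 (29, np.float64(0.0007526023844480851))
bar y- slope deg 0.26 val@ 0.5546 -0.0536 (29, np.float64(0.0006177476079542993))
```

Call:
{"fn": "servo_tool", "kwargs": {"commands": [{"z": -2, "wz": 8}, {"z": -2, "wz": 16}, {"z": -2, "wz": 24, "claw": 0.6}, {"z": -2, "wz": 26.3, "claw": 0.6}]}}

```text
schema error: expected keys x, y, z, wx, wy, wz, claw
```

```bash
cat >> h.py <<'E'
from scipy.spatial.transform import Rotation as Ro
def go(pos,rpy,s=None):
    from bench import robot
    s=s or robot.state(); R0=Ro.from_euler("xyz",s["tool_rot"],degrees=True); R1=Ro.from_euler("xyz",rpy,degrees=True)
    d=R0.inv().apply(np.array(pos)-s["eef_pos"])*100; w=(R0.inv()*R1).as_rotvec(degrees=True)
    print("t %.2f"%s["time_s"],"at",s["eef_pos"].round(4),s["tool_rot"].round(2),"F",s["wrist_force"].round(1),"xyz",d.round(2),"w",w.round(2))
E
python3 - <<'E'
from h import *
go((.538,-.390,.150),(-150,0,-1.3))
E
```

```text
t 0.10 at [ 0.2876 -0.5824  0.2356] [-1.799e+02  1.000e-02  2.629e+01] F [-0.1  0.5  0.4] xyz [30.97 -6.14  8.57] w [29.32  7.25 26.94]
```

Call:
{"fn": "servo_tool", "kwargs": {"commands": [{"x": 4, "y": -1, "z": 1, "wx": 6, "wy": 1.5, "wz": 5.4, "claw": 0.6}, {"x": 8.5, "y": -2, "z": 2.2, "wx": 12, "wy": 3, "wz": 11, "claw": 0.6}, {"x": 13, "y": -3, "z": 3.5, "wx": 18, "wy": 4.5, "wz": 16.5, "claw": 0.6}, {"x": 17.5, "y": -4, "z": 5, "wx": 24, "wy": 6, "wz": 22, "claw": 0.6}, {"x": 22, "y": -5, "z": 6, "wx": 29.3, "wy": 7.2, "wz": 26.9, "claw": 0.6}], "newtons": 50}}

```text
time_s: 0.6
eef_pos: [0.464, -0.4395, 0.1748]
tool_rot: [-149.8, 0.2, -1.5]
wrist_force: [0.5, -0.3, -0.7]
grip_width: 0.654
grasp_force: 0.0
```

Run:
```python
from h import *
go((.538,-.390,.150),(-150,0,-1.3))
go((.539,-.340,.0636),(-150,0,-1.3))
```

```text
t 0.60 at [ 0.464  -0.4395  0.1748] [-149.83    0.15   -1.47] F [ 0.5 -0.3 -0.7] xyz [ 7.28 -3.2   4.71] w [-0.17  0.05 -0.22]
t 0.60 at [ 0.464  -0.4395  0.1748] [-149.83    0.15   -1.47] F [ 0.5 -0.3 -0.7] xyz [ 7.27 -3.18 14.69] w [-0.17  0.05 -0.22]
```

Call:
{"fn": "servo_tool", "kwargs": {"commands": [{"x": 3.6, "y": -1.6, "z": 2.3, "wx": 0, "wy": 0, "wz": 0, "claw": 0.6}, {"x": 7.3, "y": -3.2, "z": 4.7, "wx": -0.2, "wy": 0, "wz": -0.2, "claw": 0.6}, {"x": 7.3, "y": -3.2, "z": 8, "wx": -0.2, "wy": 0, "wz": -0.2, "claw": 0.6}, {"x": 7.3, "y": -3.2, "z": 10, "wx": -0.2, "wy": 0, "wz": -0.2, "claw": 0.6}]}}

```text
time_s: 1.0
eef_pos: [0.5387, -0.3608, 0.1033]
tool_rot: [-150.1, -0.0, -0.8]
wrist_force: [-1.6, -0.8, -0.5]
grip_width: 0.597
grasp_force: 0.0
```

Run:
```python
from h import *
from bench import robot
p,d=robot.grab_frame("wrist"); c=robot.calibration("wrist")
go((.539,-.340,.0636),(-150,0,-1.3))
cv2.imwrite("pics/w1.png",p[:,:,::-1]); np.savez("w1.npz",p=p,d=d,**c)
W=world(d,c); R=W[masks(p)["red"].ravel()&(d.ravel()>0)]
print(len(R),R.min(0),R.max(0),np.median(R,0))
```

```text
t 1.05 at [ 0.5369 -0.3593  0.1007] [-149.96    0.19   -0.81] F [ 0.5  1.5 -1.9] xyz [0.19 0.18 4.18] w [-0.04  0.41  0.33]
1433 [ 0.52107513 -0.3547826   0.07804453] [ 0.56779122 -0.3450126   0.08481536] [ 0.5445071  -0.35133084  0.0811952 ]
```

View pics/w1.png

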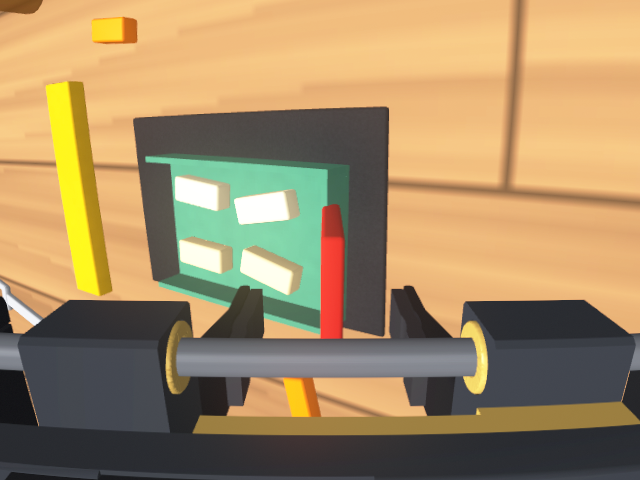

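The wrist view shows the red plate at (332,270), centred between the fingers (250 and 400). Advancing and gripping.

Call:
{"fn": "servo_tool", "kwargs": {"commands": [{"x": 0.2, "y": 0.1, "z": 2.2, "wx": 0, "wy": 0.2, "wz": 0.2, "claw": 0.6}, {"x": 0.2, "y": 0.1, "z": 4, "wx": 0, "wy": 0.2, "wz": 0.2, "claw": 0.4}, {"x": 0.2, "y": 0.1, "z": 4.2, "wx": 0, "wy": 0.2, "wz": 0.2, "claw": 0.2}, {"x": 0.2, "y": 0.1, "z": 4.2, "wx": 0, "wy": 0.2, "wz": 0.2, "claw": 0}, {"x": 0.2, "y": 0.1, "z": 4.2, "wx": 0, "wy": 0.2, "wz": 0.2, "claw": 0}], "newtons": 50}}

```text
time_s: 1.55
eef_pos: [0.5403, -0.346, 0.0699]
tool_rot: [-150.4, -0.3, -1.4]
wrist_force: [0.3, -0.1, -0.7]
grip_width: 0.324
grasp_force: 0.0
```

Call:
{"fn": "servo_tool", "kwargs": {"commands": [{"x": 0, "y": 0, "z": 0, "wx": 0, "wy": 0, "wz": 0, "claw": 0}, {"x": 0, "y": 0, "z": 0, "wx": 0, "wy": 0, "wz": 0, "claw": 0}, {"x": 0, "y": 0, "z": 0, "wx": 0, "wy": 0, "wz": 0, "claw": 0}]}}

```text
time_s: 1.85
eef_pos: [0.5405, -0.3445, 0.0701]
tool_rot: [-150.3, -0.2, -1.3]
wrist_force: [-0.5, 1.4, 4.9]
grip_width: 0.108
grasp_force: 49.9
```

```bash
cat >> h.py <<'E'
def tubpt(x,y,z): # tub frame -> world
    a=np.radians(-8.1); return np.array([.6147+x*np.cos(a)-y*np.sin(a),.2422+x*np.sin(a)+y*np.cos(a),z])
def tcp_for_lip(lip,tilt,yaw,g=np.array([.0995+.075,0.,.0639-.004])):
    # tilt deg lip-down, yaw of tray; TCP = grip + 5mm z_tool
    R=Ro.from_euler("z",yaw,degrees=True)*Ro.from_euler("y",tilt,degrees=True)
    off=np.array([-.1745,0,.0599])+.005*np.array([.5,0,-.866])
    rpy=(-150-tilt,0,yaw-90)
    return np.array(lip)+R.apply(off),rpy
E
python3 - <<'E'
from h import *
go((.539,-.340,.11),(-150,0,-1.3))
for t in(0,30,45):print(t,tcp_for_lip(tubpt(0,-.035,.085),t,82))
E
```

```text
t 1.85 at [ 0.5405 -0.3445  0.0701] [-150.27   -0.24   -1.34] F [-0.5  1.4  4.9] xyz [-0.14 -2.37 -3.25] w [ 0.27 -0.23  0.08]
0 (array([0.58583068, 0.03722306, 0.14057   ]), (-150, 0, -8))
30 (array([0.59290466, 0.08755703, 0.21912503]), (-180, 0, -8))
45 (array([0.59831055, 0.12602194, 0.24591629]), (-195, 0, -8))
```

Call:
{"fn": "servo_tool", "kwargs": {"commands": [{"x": 0, "y": 0, "z": 0, "wx": 0, "wy": 0, "wz": 0, "claw": 0.25}, {"x": 0, "y": 0, "z": 0, "wx": 0, "wy": 0, "wz": 0, "claw": 0.25}, {"x": 0, "y": 0, "z": 0.8, "wx": 0, "wy": 0, "wz": 0, "claw": 0.25}, {"x": 0, "y": 0, "z": 0.9, "wx": 0, "wy": 0, "wz": 0, "claw": 0.2}, {"x": 0, "y": 0, "z": 0.9, "wx": 0, "wy": 0, "wz": 0, "claw": 0}], "newtons": 55}}

```text
time_s: 2.35
eef_pos: [0.5399, -0.3396, 0.0603]
tool_rot: [-150.3, -0.1, -1.3]
wrist_force: [-0.8, -0.6, 0.3]
grip_width: 0.179
grasp_force: 0.0
```

Call:
{"fn": "servo_tool", "kwargs": {"commands": [{"x": 0, "y": 0, "z": 0, "wx": 0, "wy": 0, "wz": 0, "claw": 0}, {"x": 0, "y": 0, "z": 0, "wx": 0, "wy": 0, "wz": 0, "claw": 0}]}}

```text
time_s: 2.55
eef_pos: [0.5402, -0.3397, 0.061]
tool_rot: [-150.3, -0.2, -1.3]
wrist_force: [-0.8, 1.3, -0.3]
grip_width: 0.108
grasp_force: 55.0
```

Run:
```python
from h import *
go((.539,-.345,.13),(-150,0,-1.3))
go((.57,-.06,.22),(-148,0,-8))
```

```text
t 2.55 at [ 0.5402 -0.3397  0.061 ] [-150.25   -0.18   -1.32] F [-0.8  1.3 -0.3] xyz [-0.09 -2.96 -6.25] w [ 0.25 -0.17  0.07]
t 2.55 at [ 0.5402 -0.3397  0.061 ] [-150.25   -0.18   -1.32] F [-0.8  1.3 -0.3] xyz [  2.38 -32.22   0.11] w [2.24 3.27 5.82]
```

Call:
{"fn": "servo_tool", "kwargs": {"commands": [{"x": 0, "y": -0.3, "z": -0.6, "wx": 0.5, "wy": 0, "wz": 0, "claw": 0}, {"x": 0, "y": -0.8, "z": -1.6, "wx": 1.5, "wy": 0, "wz": 0, "claw": 0}, {"x": 0, "y": -1.5, "z": -3, "wx": 2.5, "wy": 0, "wz": 0, "claw": 0}, {"x": 0, "y": -2.3, "z": -4.6, "wx": 3, "wy": 0, "wz": 0, "claw": 0}, {"x": 0, "y": -3, "z": -6, "wx": 3, "wy": 0, "wz": 0, "claw": 0}]}}

```text
time_s: 3.05
eef_pos: [0.5394, -0.3453, 0.1281]
tool_rot: [-147.4, -0.2, -1.4]
wrist_force: [0.3, 0.1, -3.6]
grip_width: 0.114
grasp_force: 55.0
```

Run:
```python
from h import *
from bench import robot
go((.57,-.06,.22),(-147,0,-8))
print(robot.state()["grasp_force"])
p,d=robot.grab_frame("scene"); cv2.imwrite("pics/s1.png",p[200:460,100:500,::-1])
```

```text
t 3.05 at [ 0.5394 -0.3453  0.1281] [-147.4    -0.15   -1.43] F [ 0.3  0.1 -3.6] xyz [  2.37 -29.04   7.68] w [0.39 3.43 5.6 ]
55.01639099791646
```

View pics/s1.png

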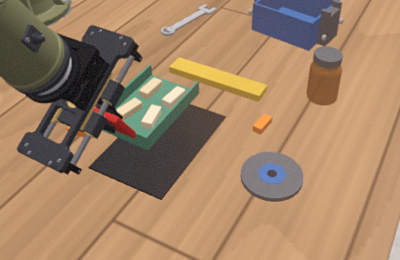

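The tray is held level with all four blanks on it, around (150,100) in the crop. Carrying it to the tub.

Call:
{"fn": "servo_tool", "kwargs": {"commands": [{"x": 0.1, "y": -1.2, "z": 0.3, "wx": 0, "wy": 0.2, "wz": 0.3, "claw": 0}, {"x": 0.3, "y": -3.5, "z": 0.9, "wx": 0, "wy": 0.5, "wz": 0.8, "claw": 0}, {"x": 0.6, "y": -6.5, "z": 1.7, "wx": 0, "wy": 0.9, "wz": 1.4, "claw": 0}, {"x": 0.9, "y": -9.8, "z": 2.5, "wx": 0, "wy": 1.3, "wz": 2.1, "claw": 0}, {"x": 1.1, "y": -13.1, "z": 3.4, "wx": 0, "wy": 1.7, "wz": 2.7, "claw": 0}]}}

```text
time_s: 3.6
eef_pos: [0.5534, -0.213, 0.1697]
tool_rot: [-147.3, -0.1, -4.5]
wrist_force: [0.6, -0.3, -2.6]
grip_width: 0.11
grasp_force: 55.0
```

Call:
{"fn": "servo_tool", "kwargs": {"commands": [{"x": 0.2, "y": -3.3, "z": 0.9, "wx": 0, "wy": 0.4, "wz": 0.7, "claw": 0}, {"x": 0.5, "y": -6.6, "z": 1.8, "wx": 0, "wy": 0.8, "wz": 1.4, "claw": 0}, {"x": 0.8, "y": -9.7, "z": 2.6, "wx": 0, "wy": 1.2, "wz": 2, "claw": 0}, {"x": 1, "y": -12.5, "z": 3.3, "wx": 0, "wy": 1.5, "wz": 2.5, "claw": 0}, {"x": 1.2, "y": -14.5, "z": 3.9, "wx": 0, "wy": 1.8, "wz": 2.8, "claw": 0}]}}

```text
time_s: 4.1
eef_pos: [0.5761, -0.0698, 0.2159]
tool_rot: [-147.3, -0.1, -7.7]
wrist_force: [0.5, 0.6, -4.3]
grip_width: 0.106
grasp_force: 55.0
```

Run:
```python
from h import *
from bench import robot
p,d=robot.grab_frame("top"); np.savez("top1.npz",p=p,d=d,**robot.calibration("top"))
s=robot.state(); print(s["grasp_force"],s["grip_width"])
go((.57,-.06,.22),(-147,0,-8))
p1,r1=tcp_for_lip(tubpt(0,-.035,.085),15,82);print(p1,r1)
go(p1,r1)
W=world(d,np.load("top1.npz"));B=W[masks(p)["black"].ravel()];B=B[(B[:,2]<.01)&(abs(B[:,2])<.01)&(B[:,0]>.45)&(B[:,0]<.65)&(B[:,1]<-.1)&(B[:,1]>-.37)]
print(len(B),cv2.minAreaRect(B[:,:2].astype(np.float32)))
m=masks(p)["ivory"];n,l,st,ce=cv2.connectedComponentsWithStats(m.astype(np.uint8));print([(st[i,4],ce[i].round()) for i in range(1,n) if st[i,4]>60])
```

```text
55.016677966341376 0.11688851742214826
t 4.15 at [ 0.5766 -0.0656  0.2174] [-147.11   -0.18   -7.42] F [-0.   4.4 -2.2] xyz [-0.73 -0.54  0.04] w [0.11 0.16 0.59]
[0.58864801 0.05726939 0.18319337] (-165, 0, -8)
t 4.15 at [ 0.5766 -0.0656  0.2174] [-147.11   -0.18   -7.42] F [-0.   4.4 -2.2] xyz [-0.41 -8.51  9.57] w [-17.89   0.07   0.61]
6391 ((0.5502055287361145, -0.2338409423828125), (0.1358126997947693, 0.2164848893880844), 1.2552560567855835)
[(np.int32(295), array([268., 198.])), (np.int32(292), array([304., 206.])), (np.int32(298), array([263., 228.])), (np.int32(302), array([302., 232.])), (np.int32(821), array([ 15., 383.]))]
```

Call:
{"fn": "servo_tool", "kwargs": {"commands": [{"x": -0.1, "y": -1.2, "z": 1.3, "wx": -2, "wy": 0, "wz": 0.1, "claw": 0}, {"x": -0.2, "y": -3.2, "z": 3.5, "wx": -6, "wy": 0, "wz": 0.2, "claw": 0}, {"x": -0.3, "y": -5.2, "z": 5.8, "wx": -10.5, "wy": 0, "wz": 0.4, "claw": 0}, {"x": -0.4, "y": -7.3, "z": 8.2, "wx": -15, "wy": 0, "wz": 0.6, "claw": 0}, {"x": -0.4, "y": -8.5, "z": 9.6, "wx": -17.9, "wy": 0, "wz": 0.6, "claw": 0}]}}

```text
time_s: 4.65
eef_pos: [0.5878, 0.0544, 0.1801]
tool_rot: [-165.3, 0.2, -8.1]
wrist_force: [-0.2, 1.1, -2.6]
grip_width: 0.113
grasp_force: 55.0
```

```bash
cat > pour.py <<'E'
from h import *
from bench import robot
import sys
T=[float(a) for a in sys.argv[1:]]
p,d=robot.grab_frame("top"); c=robot.calibration("top"); W=world(d,c)
s=robot.state(); print("grip",s["grasp_force"].round(1),s["grip_width"].round(3))
for t in T: go(*tcp_for_lip(tubpt(0,-.035,.082),t,82),s)
m=masks(p)["ivory"];n,l,st,ce=cv2.connectedComponentsWithStats(m.astype(np.uint8))
for i in range(1,n):
    if st[i,4]>40 and ce[i][0]>100: print(st[i,4],ce[i].round(),np.median(W[(l.ravel()==i)],0).round(3))
G=W[masks(p)["green"].ravel()&(d.ravel()>0)]; q=(G[:,:2]-[.6147,.2422])@Ro.from_euler("z",-8.1,degrees=True).as_matrix()[:2,:2]
if len(G): k=q[:,1]>np.percentile(q[:,1],99)-.006; print("lip tubframe y",np.percentile(q[:,1],99).round(4),"x range",q[k,0].min().round(4),q[k,0].max().round(4),"z",np.median(G[k,2]).round(4))
cv2.imwrite("pics/p%d.png"%(s["time_s"]*100),p[100:340,60:380,::-1])
E
python3 pour.py 15 23 31 40 48
```

```text
Traceback (most recent call last):
  File "pour.py", line 6, in <module>
    s=robot.state(); print("grip",s["grasp_force"].round(1),s["grip_width"].round(3))
                                  ^^^^^^^^^^^^^^^^^^^^^^
AttributeError: 'float' object has no attribute 'round'
```

```bash
sed -i 's/s\["grasp_force"\].round(1),s\["grip_width"\].round(3)/s["grasp_force"],s["grip_width"]/' pour.py; python3 pour.py 15 23 31 40 48
```

```text
grip 55.00862496905029 0.10790244167145904
t 4.75 at [0.5875 0.0572 0.1801] [-165.09    0.25   -7.74] F [ 0.4  0.1 -3.8] xyz [ 0.12 -0.02 -0.  ] w [0.09 0.31 0.18]
t 4.75 at [0.5875 0.0572 0.1801] [-165.09    0.25   -7.74] F [ 0.4  0.1 -3.8] xyz [ 0.12 -2.   -1.56] w [-7.91  0.3   0.2 ]
t 4.75 at [0.5875 0.0572 0.1801] [-165.09    0.25   -7.74] F [ 0.4  0.1 -3.8] xyz [ 0.12 -4.18 -2.83] w [-15.91   0.28   0.23]
t 4.75 at [0.5875 0.0572 0.1801] [-165.09    0.25   -7.74] F [ 0.4  0.1 -3.8] xyz [ 0.12 -6.82 -3.88] w [-24.91   0.27   0.25]
t 4.75 at [0.5875 0.0572 0.1801] [-165.09    0.25   -7.74] F [ 0.4  0.1 -3.8] xyz [ 0.12 -9.27 -4.45] w [-32.91   0.25   0.27]
211 [198. 236.] [0.577 0.189 0.105]
210 [230. 237.] [0.572 0.131 0.121]
lip tubframe y -0.031 x range -0.0532 0.071 z 0.0857
```

```bash
ls pics; python3 -c "
import cv2,glob
f=sorted(glob.glob('pics/p*.png'))[-1];cv2.imwrite('pics/v.png',cv2.resize(cv2.imread(f),None,fx=2.5,fy=2.5))"
```

```text
p475.png
s1.png
scene0.png
top0.png
w1.png
```

View pics/v.png

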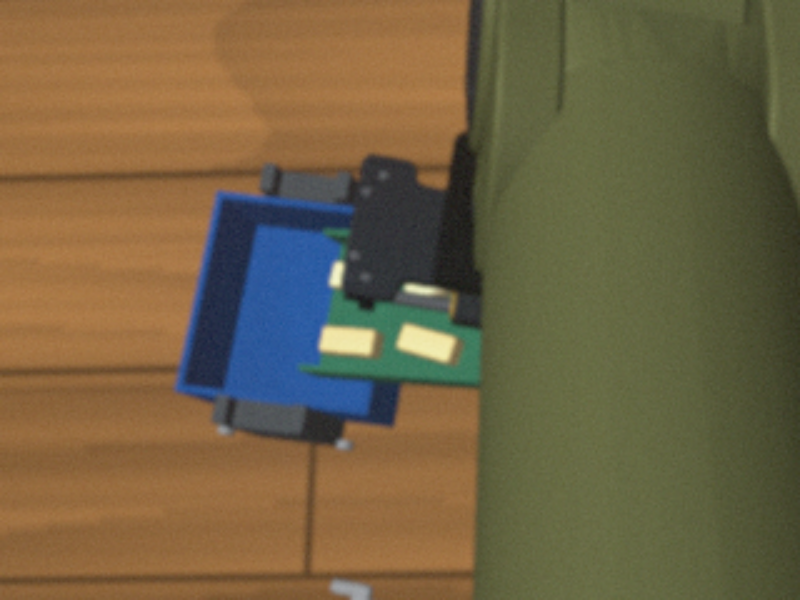

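Lip (edge from (325,232) to (300,368) in the crop) sits inside the tub opening, and the blanks are still on the tray. Tipping further.

Call:
{"fn": "servo_tool", "kwargs": {"commands": [{"x": 0, "y": -0.9, "z": -0.7, "wx": -3.7, "wy": 0.2, "wz": 0.2, "claw": 0}, {"x": 0.1, "y": -2, "z": -1.6, "wx": -7.9, "wy": 0.3, "wz": 0.2, "claw": 0}, {"x": 0.1, "y": -3, "z": -2.2, "wx": -11.7, "wy": 0.3, "wz": 0.2, "claw": 0}, {"x": 0.1, "y": -4.2, "z": -2.8, "wx": -15.9, "wy": 0.3, "wz": 0.2, "claw": 0}]}}

```text
time_s: 5.15
eef_pos: [0.5948, 0.0808, 0.2183]
tool_rot: [178.7, -0.1, -8.8]
wrist_force: [-0.3, 0.3, -4.0]
grip_width: 0.107
grasp_force: 55.0
```

```bash
python3 pour.py 31 35.5 40 45 50
```

```text
grip 55.00134830363095 0.11686668613065986
t 5.20 at [0.5953 0.0874 0.22  ] [178.82  -0.22  -8.33] F [ 0.5  5.3 -0.8] xyz [-0.24 -0.22  0.17] w [ 0.18 -0.22 -0.33]
t 5.20 at [0.5953 0.0874 0.22  ] [178.82  -0.22  -8.33] F [ 0.5  5.3 -0.8] xyz [-0.25 -1.3  -0.74] w [-4.32 -0.2  -0.34]
t 5.20 at [0.5953 0.0874 0.22  ] [178.82  -0.22  -8.33] F [ 0.5  5.3 -0.8] xyz [-0.25 -2.46 -1.56] w [-8.82 -0.19 -0.35]
t 5.20 at [0.5953 0.0874 0.22  ] [178.82  -0.22  -8.33] F [ 0.5  5.3 -0.8] xyz [-0.25 -3.81 -2.37] w [-13.82  -0.18  -0.36]
t 5.20 at [0.5953 0.0874 0.22  ] [178.82  -0.22  -8.33] F [ 0.5  5.3 -0.8] xyz [-0.26 -5.23 -3.06] w [-18.82  -0.16  -0.36]
lip tubframe y -0.0967 x range -0.0126 0.0001 z 0.1178
```

Call:
{"fn": "servo_tool", "kwargs": {"commands": [{"x": -0.2, "y": -1.3, "z": -0.7, "wx": -4.3, "wy": -0.2, "wz": -0.3, "claw": 0}, {"x": -0.2, "y": -2.5, "z": -1.6, "wx": -8.8, "wy": -0.2, "wz": -0.3, "claw": 0}, {"x": -0.2, "y": -3.1, "z": -2, "wx": -11.3, "wy": -0.2, "wz": -0.3, "claw": 0}, {"x": -0.2, "y": -3.8, "z": -2.4, "wx": -13.8, "wy": -0.2, "wz": -0.3, "claw": 0}, {"x": -0.2, "y": -3.8, "z": -2.4, "wx": -13.8, "wy": -0.2, "wz": -0.3, "claw": 0}]}}

```text
time_s: 5.7
eef_pos: [0.5985, 0.1231, 0.2406]
tool_rot: [165.3, 0.2, -8.1]
wrist_force: [0.1, 1.1, -2.7]
grip_width: 0.11
grasp_force: 55.0
```

```bash
python3 pour.py 45 50 55
python3 - <<'E'
from bench import robot
import cv2,numpy as np
p,d=robot.grab_frame("scene");q,d=robot.grab_frame("wrist");cv2.imwrite("pics/s2.png",np.hstack([cv2.resize(p[100:320,240:500],(400,338)),cv2.resize(q,(400,338))])[:,:,::-1])
E
```

```text
grip 54.992973720654845 0.10955769311058941
t 5.75 at [0.5988 0.1212 0.2407] [165.22   0.21  -8.26] F [-0.  -0.1 -2.8] xyz [-0.12 -0.4  -0.33] w [-0.22  0.27 -0.2 ]
t 5.75 at [0.5988 0.1212 0.2407] [165.22   0.21  -8.26] F [-0.  -0.1 -2.8] xyz [-0.13 -1.62 -1.33] w [-5.22  0.28 -0.19]
t 5.75 at [0.5988 0.1212 0.2407] [165.22   0.21  -8.26] F [-0.  -0.1 -2.8] xyz [-0.14 -2.92 -2.22] w [-10.22   0.28  -0.18]
127 [186. 216.] [0.635 0.245 0.019]
131 [166. 227.] [0.612 0.28  0.024]
119 [182. 239.] [0.59  0.249 0.019]
180 [159. 248.] [0.574 0.291 0.019]
lip tubframe y -0.0349 x range -0.0508 0.0099 z 0.0878
```

View pics/s2.png

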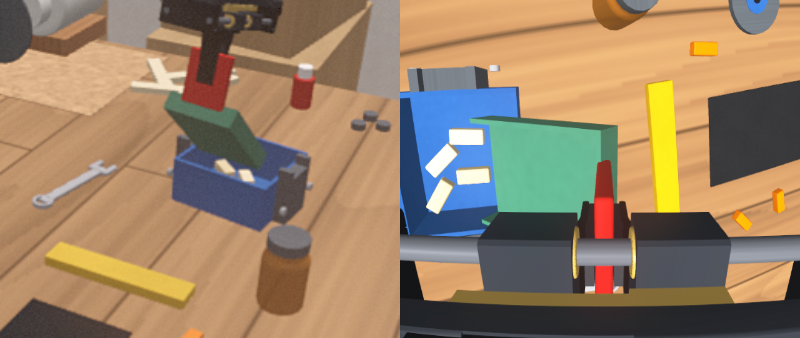

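All four blanks are in the tub (wrist panel, roughly (440–473, 137–195)) and the tray is empty. Heading back to the mat.

Run:
```python
from h import *
go((.58,-.01,.24),(-150,0,-5))
```

```text
t 5.85 at [0.5993 0.1187 0.2412] [ 1.6512e+02  1.2000e-01 -8.4700e+00] F [ 0.9  0.  -3. ] xyz [-1.000e-02  1.254e+01  3.460e+00] w [44.86 -0.34 -3.55]
```

Call:
{"fn": "servo_tool", "kwargs": {"commands": [{"x": 0, "y": 1.5, "z": -0.3, "wx": 5, "wy": 0, "wz": 0, "claw": 0}, {"x": 0, "y": 4, "z": 0, "wx": 13, "wy": 0, "wz": -1, "claw": 0}, {"x": 0, "y": 6.5, "z": 0.8, "wx": 21, "wy": 0, "wz": -1.5, "claw": 0}, {"x": 0, "y": 9.5, "z": 2, "wx": 29, "wy": -0.2, "wz": -2.5, "claw": 0}, {"x": 0, "y": 12.5, "z": 3.4, "wx": 37, "wy": -0.3, "wz": -3.5, "claw": 0}]}}

```text
time_s: 6.35
eef_pos: [0.5807, -0.0114, 0.2431]
tool_rot: [-157.7, -0.3, -5.1]
wrist_force: [-0.3, -0.3, -2.8]
grip_width: 0.107
grasp_force: 55.0
```

Run:
```python
from h import *
go((.552,-.332,.13),(-150.3,0,0.3))
```

```text
t 6.35 at [ 0.5807 -0.0114  0.2431] [-157.68   -0.26   -5.07] F [-0.3 -0.3 -2.8] xyz [-0.08 34.07 -1.76] w [ 7.38 -2.59 -4.71]
```

Call:
{"fn": "servo_tool", "kwargs": {"commands": [{"x": 0, "y": 2.5, "z": -0.1, "wx": 2, "wy": -0.5, "wz": -1, "claw": 0}, {"x": 0, "y": 6.5, "z": -0.3, "wx": 4, "wy": -1, "wz": -2, "claw": 0}, {"x": 0, "y": 10.5, "z": -0.5, "wx": 6, "wy": -1.5, "wz": -3, "claw": 0}, {"x": 0, "y": 14.5, "z": -0.7, "wx": 7, "wy": -2, "wz": -4, "claw": 0}, {"x": 0, "y": 18.5, "z": -0.9, "wx": 7.4, "wy": -2.6, "wz": -4.7, "claw": 0}]}}

```text
time_s: 6.85
eef_pos: [0.564, -0.1868, 0.1789]
tool_rot: [-150.5, 0.4, 0.2]
wrist_force: [1.5, -0.1, -2.6]
grip_width: 0.108
grasp_force: 55.0
```

Run:
```python
from h import *
go((.552,-.332,.11),(-150.3,0,0.3))
```

```text
t 6.85 at [ 0.564  -0.1868  0.1789] [-150.53    0.4     0.2 ] F [ 1.5 -0.1 -2.6] xyz [-1.2  16.03 -1.14] w [ 0.23  0.29 -0.28]
```

Call:
{"fn": "servo_tool", "kwargs": {"commands": [{"x": -0.3, "y": 4, "z": -0.3, "wx": 0, "wy": 0, "wz": 0, "claw": 0}, {"x": -0.6, "y": 8, "z": -0.6, "wx": 0.1, "wy": 0.1, "wz": -0.1, "claw": 0}, {"x": -0.9, "y": 12, "z": -0.8, "wx": 0.2, "wy": 0.2, "wz": -0.2, "claw": 0}, {"x": -1.2, "y": 15, "z": -1, "wx": 0.2, "wy": 0.3, "wz": -0.3, "claw": 0}, {"x": -1.2, "y": 16, "z": -1.1, "wx": 0.2, "wy": 0.3, "wz": -0.3, "claw": 0}]}}

```text
time_s: 7.35
eef_pos: [0.5502, -0.3334, 0.1076]
tool_rot: [-150.4, 0.2, 0.1]
wrist_force: [-0.0, -0.6, -3.0]
grip_width: 0.11
grasp_force: 55.0
```

Call:
{"fn": "servo_tool", "kwargs": {"commands": [{"x": 0, "y": 0, "z": 0, "wx": 0, "wy": 0, "wz": 0, "claw": 0}, {"x": 0, "y": 0, "z": 0, "wx": 0, "wy": 0, "wz": 0, "claw": 0}]}}

```text
time_s: 7.55
eef_pos: [0.5546, -0.326, 0.1115]
tool_rot: [-150.2, -0.1, 0.6]
wrist_force: [-0.3, 0.7, -2.2]
grip_width: 0.114
grasp_force: 55.0
```

```bash
cat > chk.py <<'E'
from h import *
from bench import robot
np.set_printoptions(precision=4,suppress=True)
p,d=robot.grab_frame("top"); c=robot.calibration("top"); W=world(d,c); ok=d.ravel()>0
G=W[masks(p)["green"].ravel()&ok]; 
A=np.c_[G[:,:2],np.ones(len(G))]; g=G[:,2]<np.percentile(G[:,2],60)
for _ in range(6):
    k,*_=np.linalg.lstsq(A[g],G[g,2],rcond=None); g=abs(A@k-G[:,2])<.004
F=G[g]; print("floor n",len(F),"slopes deg x,y",np.degrees(np.arctan(k[:2])),"z mid",np.median(F[:,2]),"lip y",np.percentile(F[:,1],99.7))
Wl=G[(A@k-G[:,2])<-.013]
for lo in(-.26,-.24,-.22,-.20,-.18):
    s=Wl[(Wl[:,1]>lo)&(Wl[:,1]<lo+.02)]
    if len(s): print(lo+.01,"walls x",s[:,0].min().round(4),s[:,0].max().round(4))
go((.552,-.332,.07),(-150.3,0,0.3))
cv2.imwrite("pics/c%d.png"%(robot.state()["time_s"]*100),p[:,:,::-1])
E
python3 chk.py
```

```text
floor n 4354 slopes deg x,y [-0.0929 -0.1089] z mid 0.05759154662399793 lip y -0.15484210017091193
-0.25 walls x 0.503 0.6009
-0.22999999999999998 walls x 0.5027 0.6004
-0.21 walls x 0.503 0.6012
-0.19 walls x 0.5021 0.5998
-0.16999999999999998 walls x 0.502 0.6
t 7.60 at [ 0.5551 -0.3252  0.1119] [-150.21   -0.12    0.64] F [-0.1  1.6 -2.4] xyz [-0.32  2.67  3.3 ] w [-0.09  0.07  0.35]
```

Run:
```python
from h import *
go((.554,-.330,.070),(-150.2,0,0.3))
```

```text
t 7.60 at [ 0.5551 -0.3252  0.1119] [-1.5021e+02 -1.2000e-01  6.4000e-01] F [-0.1  1.6 -2.4] xyz [-0.12  2.49  3.4 ] w [0.01 0.07 0.35]
```

Call:
{"fn": "servo_tool", "kwargs": {"commands": [{"x": -0.1, "y": 0.8, "z": 1, "wx": 0, "wy": 0, "wz": -0.3, "claw": 0}, {"x": -0.1, "y": 1.7, "z": 2.2, "wx": 0, "wy": 0, "wz": -0.3, "claw": 0}, {"x": -0.1, "y": 2.3, "z": 3, "wx": 0, "wy": 0, "wz": -0.3, "claw": 0}, {"x": -0.1, "y": 2.5, "z": 3.4, "wx": 0, "wy": 0, "wz": -0.3, "claw": 0}, {"x": -0.1, "y": 2.5, "z": 3.4, "wx": 0, "wy": 0, "wz": -0.3, "claw": 0}]}}

```text
time_s: 8.1
eef_pos: [0.5527, -0.331, 0.0672]
tool_rot: [-150.1, -0.0, 0.8]
wrist_force: [-0.2, -0.2, -2.4]
grip_width: 0.112
grasp_force: 55.0
```

Call:
{"fn": "servo_tool", "kwargs": {"commands": [{"x": 0, "y": 0, "z": 0, "wx": 0, "wy": 0, "wz": 0, "claw": 0}, {"x": 0, "y": 0, "z": 0, "wx": 0, "wy": 0, "wz": 0, "claw": 0}, {"x": 0, "y": 0, "z": 0, "wx": 0, "wy": 0, "wz": 0, "claw": 0}]}}

```text
time_s: 8.4
eef_pos: [0.5536, -0.3318, 0.0693]
tool_rot: [-150.3, -0.2, 0.8]
wrist_force: [-0.0, 0.1, -1.8]
grip_width: 0.112
grasp_force: 55.0
```

```bash
python3 chk.py; python3 -c "
from h import *
go((.554,-.330,.0635),(-150.2,0,0.3))"
```

```text
floor n 3913 slopes deg x,y [ 0.0537 -0.2628] z mid 0.01526103468158404 lip y -0.16039916529682702
-0.25 walls x 0.5017 0.6008
-0.22999999999999998 walls x 0.5012 0.6012
-0.21 walls x 0.5011 0.601
-0.19 walls x 0.5009 0.6004
-0.16999999999999998 walls x 0.5004 0.6003
t 8.45 at [ 0.5536 -0.3318  0.0692] [-150.29   -0.19    0.81] F [-0.3 -0.  -2.3] xyz [-0.16 -0.03 -0.08] w [-0.02  0.08  0.54]
t 8.45 at [ 0.5536 -0.3318  0.0692] [-150.29   -0.19    0.81] F [-0.3 -0.  -2.3] xyz [0.04 0.13 0.59] w [0.08 0.08 0.54]
```

Call:
{"fn": "servo_tool", "kwargs": {"commands": [{"x": -0.1, "y": 0.1, "z": 0.2, "wx": 0, "wy": 0.1, "wz": 0.2, "claw": 0}, {"x": -0.1, "y": 0.2, "z": 0.4, "wx": 0, "wy": 0.1, "wz": 0.2, "claw": 0}, {"x": -0.1, "y": 0.27, "z": 0.5, "wx": 0, "wy": 0.1, "wz": 0.2, "claw": 0}, {"x": -0.1, "y": 0.3, "z": 0.52, "wx": 0, "wy": 0.1, "wz": 0.2, "claw": 0}, {"x": -0.1, "y": 0.3, "z": 0.52, "wx": 0, "wy": 0.1, "wz": 0.2, "claw": 0}]}}

```text
time_s: 8.95
eef_pos: [0.5523, -0.3317, 0.0625]
tool_rot: [-150.2, -0.1, 0.6]
wrist_force: [0.1, -0.5, -3.3]
grip_width: 0.111
grasp_force: 55.0
```

Call:
{"fn": "servo_tool", "kwargs": {"commands": [{"x": 0, "y": 0.03, "z": 0.05, "wx": 0, "wy": 0, "wz": 0, "claw": 0}, {"x": 0, "y": 0.03, "z": 0.05, "wx": 0, "wy": 0, "wz": 0, "claw": 0}]}}

```text
time_s: 9.15
eef_pos: [0.5523, -0.3317, 0.062]
tool_rot: [-150.3, -0.1, 0.6]
wrist_force: [-0.5, -0.7, -2.4]
grip_width: 0.114
grasp_force: 55.0
```

```bash
python3 chk.py
```

```text
floor n 3868 slopes deg x,y [ 0.0463 -0.1691] z mid 0.008185317332619797 lip y -0.1605346074223524
-0.25 walls x 0.5007 0.6005
-0.22999999999999998 walls x 0.5006 0.6005
-0.21 walls x 0.5 0.5998
-0.19 walls x 0.4998 0.6001
-0.16999999999999998 walls x 0.5 0.5999
t 9.20 at [ 0.5523 -0.3317  0.0621] [-150.25   -0.14    0.58] F [ 0.7  0.7 -2. ] xyz [-0.03 -0.37 -0.7 ] w [-0.05  0.02  0.32]
```

Call:
{"fn": "servo_tool", "kwargs": {"commands": [{"x": 0, "y": 0.03, "z": 0.04, "wx": 0, "wy": 0, "wz": 0, "claw": 0}, {"x": 0, "y": 0.03, "z": 0.04, "wx": 0, "wy": 0, "wz": 0, "claw": 0}]}}

```text
time_s: 9.4
eef_pos: [0.5523, -0.3318, 0.0617]
tool_rot: [-150.2, -0.1, 0.6]
wrist_force: [0.5, 0.2, -1.6]
grip_width: 0.111
grasp_force: 55.0
```

Call:
{"fn": "servo_tool", "kwargs": {"commands": [{"x": 0, "y": 0.03, "z": 0.04, "wx": 0, "wy": 0, "wz": 0, "claw": 0}, {"x": 0, "y": 0.03, "z": 0.04, "wx": 0, "wy": 0, "wz": 0, "claw": 0}]}}

```text
time_s: 9.6
eef_pos: [0.5524, -0.3319, 0.0614]
tool_rot: [-150.2, -0.2, 0.6]
wrist_force: [1.1, -0.4, -1.5]
grip_width: 0.109
grasp_force: 55.0
```

Contact is starting: the force has dropped and the height is the same as at pick-up. One more small step, then release.

Call:
{"fn": "servo_tool", "kwargs": {"commands": [{"x": 0, "y": 0.03, "z": 0.04, "wx": 0, "wy": 0, "wz": 0, "claw": 0}, {"x": 0, "y": 0.03, "z": 0.04, "wx": 0, "wy": 0, "wz": 0, "claw": 0}]}}

```text
time_s: 9.8
eef_pos: [0.5524, -0.332, 0.0611]
tool_rot: [-150.2, -0.2, 0.6]
wrist_force: [-0.6, -0.9, 0.1]
grip_width: 0.108
grasp_force: 55.0
```

Call:
{"fn": "servo_tool", "kwargs": {"commands": [{"x": 0, "y": 0, "z": 0, "wx": 0, "wy": 0, "wz": 0, "claw": 0}, {"x": 0, "y": 0, "z": 0, "wx": 0, "wy": 0, "wz": 0, "claw": 0}]}}

```text
time_s: 10.0
eef_pos: [0.5524, -0.332, 0.061]
tool_rot: [-150.2, -0.2, 0.6]
wrist_force: [-0.8, -2.0, 2.3]
grip_width: 0.109
grasp_force: 55.0
```

Call:
{"fn": "servo_tool", "kwargs": {"commands": [{"x": 0, "y": 0, "z": 0, "wx": 0, "wy": 0, "wz": 0, "claw": 0.15}, {"x": 0, "y": 0, "z": 0, "wx": 0, "wy": 0, "wz": 0, "claw": 0.3}, {"x": 0, "y": 0, "z": 0, "wx": 0, "wy": 0, "wz": 0, "claw": 0.4}, {"x": 0, "y": 0, "z": 0, "wx": 0, "wy": 0, "wz": 0, "claw": 0.5}]}}

```text
time_s: 10.4
eef_pos: [0.5523, -0.3317, 0.0605]
tool_rot: [-150.2, -0.1, 0.6]
wrist_force: [-0.1, -1.1, 0.3]
grip_width: 0.34
grasp_force: 0.0
```

Call:
{"fn": "servo_tool", "kwargs": {"commands": [{"x": 0, "y": 0, "z": -1.5, "wx": 0, "wy": 0, "wz": 0, "claw": 0.5}, {"x": 0, "y": 0, "z": -4, "wx": 0, "wy": 0, "wz": 0, "claw": 0.6}, {"x": 0, "y": 0, "z": -7, "wx": 0, "wy": 0, "wz": 0, "claw": 0.7}, {"x": 0, "y": 0, "z": -10, "wx": 0, "wy": 0, "wz": 0, "claw": 0.8}, {"x": 0, "y": 0, "z": -13, "wx": 0, "wy": 0, "wz": 0, "claw": 0.8}]}}

```text
time_s: 10.9
eef_pos: [0.5526, -0.3977, 0.1758]
tool_rot: [-150.3, -0.2, 0.6]
wrist_force: [1.0, 0.1, 0.5]
grip_width: 0.756
grasp_force: 0.0
```

```bash
python3 chk.py
python3 - <<'E'
from h import *
from bench import robot
p,d=robot.grab_frame("top"); W=world(d,robot.calibration("top")); Y=W[masks(p)["yellow"].ravel()&(d.ravel()>0)]
print("bar",cv2.minAreaRect(Y[:,:2].astype(np.float32)),np.median(Y[:,2]))
go((.5546,-.034,.12),(180,0,0))
E
```

```text
floor n 3876 slopes deg x,y [0.2383 0.1698] z mid 0.007446634086623374 lip y -0.16058837695040748
-0.25 walls x 0.5007 0.6009
-0.22999999999999998 walls x 0.5009 0.6005
-0.21 walls x 0.5001 0.5997
-0.19 walls x 0.4999 0.5999
-0.16999999999999998 walls x 0.4999 0.6003
t 10.95 at [ 0.5533 -0.4016  0.1803] [-150.67   -0.46    0.39] F [-0.5 -1.9  3.9] xyz [-0.17 -0.66 13.02] w [ 0.37 -0.36  0.3 ]
bar ((0.5550344586372375, -0.034398943185806274), (0.2005423605442047, 0.04226206988096237), 0.7748987674713135) 0.015598924604134276
t 11.00 at [ 0.5534 -0.4007  0.1785] [-150.66   -0.46    0.39] F [-0.3 -0.6  0.8] xyz [  0.32 -29.1   23.07] w [-29.34  -0.35   0.5 ]
```

Run:
```python
from h import *
go((.554,-.24,.19),(-165,0,0))
```

```text
t 11.00 at [ 0.5534 -0.4007  0.1785] [-150.66   -0.46    0.39] F [-0.3 -0.6  0.8] xyz [  0.18 -14.57   6.88] w [-14.34  -0.28   0.54]
```

Call:
{"fn": "servo_tool", "kwargs": {"commands": [{"x": 0, "y": -4, "z": 1.5, "wx": -3, "wy": 0, "wz": 0, "claw": 0.8}, {"x": 0.1, "y": -8, "z": 3.5, "wx": -7, "wy": -0.1, "wz": 0.3, "claw": 0.8}, {"x": 0.2, "y": -12, "z": 5.5, "wx": -11, "wy": -0.3, "wz": 0.5, "claw": 0.8}, {"x": 0.2, "y": -16, "z": 8, "wx": -15, "wy": -0.3, "wz": 0.5, "claw": 0.8}, {"x": 0.2, "y": -20, "z": 10.5, "wx": -20, "wy": -0.3, "wz": 0.5, "claw": 0.8}]}}

```text
time_s: 11.5
eef_pos: [0.5519, -0.1694, 0.1817]
tool_rot: [-170.4, 0.2, 0.1]
wrist_force: [1.3, 0.6, -0.2]
grip_width: 0.8
grasp_force: 0.0
```

Run:
```python
from h import *
go((.555,-.034,.10),(180,0,0.2))
```

```text
t 11.50 at [ 0.5519 -0.1694  0.1817] [-1.7045e+02  2.4000e-01  1.5000e-01] F [ 1.3  0.6 -0.2] xyz [  0.38 -12.    10.31] w [-9.55  0.23 -0.07]
```

Call:
{"fn": "servo_tool", "kwargs": {"commands": [{"x": 0.1, "y": -4, "z": 2.5, "wx": -3, "wy": 0.1, "wz": 0, "claw": 0.8}, {"x": 0.2, "y": -7.5, "z": 5, "wx": -6, "wy": 0.2, "wz": 0, "claw": 0.8}, {"x": 0.3, "y": -10.5, "z": 8, "wx": -9, "wy": 0.2, "wz": 0, "claw": 0.8}, {"x": 0.3, "y": -11.8, "z": 10, "wx": -9.5, "wy": 0.2, "wz": 0, "claw": 0.8}, {"x": 0.3, "y": -11.8, "z": 10, "wx": -9.5, "wy": 0.2, "wz": 0, "claw": 0.8}]}}

```text
time_s: 12.0
eef_pos: [0.5519, -0.0323, 0.1005]
tool_rot: [-179.6, 0.4, 0.6]
wrist_force: [-0.4, -0.8, -0.3]
grip_width: 0.804
grasp_force: 0.0
```

Call:
{"fn": "servo_tool", "kwargs": {"commands": [{"x": 0, "y": 0, "z": 0, "wx": 0, "wy": 0, "wz": 0, "claw": 0.8}, {"x": 0, "y": 0, "z": 0, "wx": 0, "wy": 0, "wz": 0, "claw": 0.8}]}}

```text
time_s: 12.2
eef_pos: [0.5551, -0.0397, 0.1039]
tool_rot: [-179.8, 0.0, 0.0]
wrist_force: [-0.3, 0.2, 0.3]
grip_width: 0.8
grasp_force: 0.0
```

Run:
```python
from h import *
from bench import robot
go((.555,-.034,.019),(180,0,0.2))
c=robot.calibration("wrist");p,d=robot.grab_frame("wrist"); W=world(d,c); m=masks(p)["yellow"]
Y=W[m.ravel()&(d.ravel()>0)]; Y=Y[Y[:,2]>.01]
print("bar wrist",cv2.minAreaRect(Y[:,:2].astype(np.float32)),np.median(Y[:,2]),Y.min(0),Y.max(0))
```

```text
t 12.20 at [ 0.5551 -0.0397  0.1039] [-1.798e+02  3.000e-02  2.000e-02] F [-0.3  0.2  0.3] xyz [-0.01 -0.54  8.49] w [-0.2   0.03 -0.18]
bar wrist ((0.5560895800590515, -0.034943222999572754), (0.1989775449037552, 0.039603061974048615), 0.14872203767299652) 0.017605952441380173 [ 0.45658612 -0.05498203  0.01455236] [ 0.65555566 -0.01498795  0.020364  ]
```

Call:
{"fn": "servo_tool", "kwargs": {"commands": [{"x": 0.05, "y": -0.3, "z": 2, "wx": -0.2, "wy": 0, "wz": -0.1, "claw": 0.8}, {"x": 0.05, "y": -0.5, "z": 4.5, "wx": -0.2, "wy": 0, "wz": -0.1, "claw": 0.8}, {"x": 0.05, "y": -0.5, "z": 7, "wx": -0.2, "wy": 0, "wz": -0.1, "claw": 0.8}, {"x": 0.05, "y": -0.5, "z": 8.2, "wx": -0.2, "wy": 0, "wz": -0.1, "claw": 0.8}, {"x": 0.05, "y": -0.5, "z": 8.4, "wx": -0.2, "wy": 0, "wz": -0.1, "claw": 0.8}]}}

```text
time_s: 12.75
eef_pos: [0.554, -0.0333, 0.018]
tool_rot: [-180.0, 0.2, 0.2]
wrist_force: [-0.3, 0.1, 0.3]
grip_width: 0.804
grasp_force: 0.0
```

Call:
{"fn": "servo_tool", "kwargs": {"commands": [{"x": 0, "y": 0, "z": 0, "wx": 0, "wy": 0, "wz": 0, "claw": 0.8}, {"x": 0, "y": 0, "z": 0, "wx": 0, "wy": 0, "wz": 0, "claw": 0.7}, {"x": 0, "y": 0, "z": 0, "wx": 0, "wy": 0, "wz": 0, "claw": 0.6}]}}

```text
time_s: 13.05
eef_pos: [0.5558, -0.0322, 0.0203]
tool_rot: [-180.0, -0.0, 0.3]
wrist_force: [-0.0, 0.1, -0.1]
grip_width: 0.693
grasp_force: 0.0
```

Run:
```python
from h import *
go((.556,-.0345,.018),(180,0,0.2))
```

```text
t 13.05 at [ 0.5558 -0.0322  0.0203] [-1.7997e+02 -2.0000e-02  2.8000e-01] F [-0.   0.1 -0.1] xyz [0.02 0.23 0.23] w [-0.03 -0.02  0.08]
```

Call:
{"fn": "servo_tool", "kwargs": {"commands": [{"x": 0, "y": 0.2, "z": 0.3, "wx": 0, "wy": 0, "wz": 0, "claw": 0.6}, {"x": 0, "y": 0.2, "z": 0.3, "wx": 0, "wy": 0, "wz": 0, "claw": 0.55}, {"x": 0, "y": 0.2, "z": 0.3, "wx": 0, "wy": 0, "wz": 0, "claw": 0.5}, {"x": 0, "y": 0.2, "z": 0.3, "wx": 0, "wy": 0, "wz": 0, "claw": 0.3}, {"x": 0, "y": 0.2, "z": 0.3, "wx": 0, "wy": 0, "wz": 0, "claw": 0.3}], "newtons": 30}}

```text
time_s: 13.55
eef_pos: [0.5548, -0.0341, 0.016]
tool_rot: [-180.0, 0.1, 0.3]
wrist_force: [-0.8, -0.4, 0.9]
grip_width: 0.456
grasp_force: 30.0
```

Call:
{"fn": "servo_tool", "kwargs": {"commands": [{"x": 0, "y": 0, "z": 0, "wx": 0, "wy": 0, "wz": 0, "claw": 0.2}, {"x": 0, "y": 0, "z": 0, "wx": 0, "wy": 0, "wz": 0, "claw": 0.2}]}}

```text
time_s: 13.75
eef_pos: [0.5548, -0.0341, 0.016]
tool_rot: [-180.0, 0.1, 0.3]
wrist_force: [-0.3, 0.1, 0.9]
grip_width: 0.459
grasp_force: 30.0
```

Run:
```python
from h import *
go((.556,-.034,.16),(180,0,0))
go((.6147,.2422,.16),(180,0,-8.1))
```

```text
t 13.75 at [ 0.5548 -0.0341  0.016 ] [-1.7996e+02  1.1000e-01  3.0000e-01] F [-0.3  0.1  0.9] xyz [  0.09  -0.02 -14.4 ] w [-0.04  0.11  0.3 ]
t 13.75 at [ 0.5548 -0.0341  0.016 ] [-1.7996e+02  1.1000e-01  3.0000e-01] F [-0.3  0.1  0.9] xyz [  6.11 -27.61 -14.39] w [-0.03  0.12  8.4 ]
```

Call:
{"fn": "servo_tool", "kwargs": {"commands": [{"x": 0, "y": 0, "z": -1, "wx": 0, "wy": 0, "wz": 0, "claw": 0.2}, {"x": 0, "y": 0, "z": -4, "wx": 0, "wy": 0, "wz": 0, "claw": 0.2}, {"x": 0, "y": 0, "z": -8, "wx": 0, "wy": 0, "wz": 0, "claw": 0.2}, {"x": 0, "y": -0.5, "z": -12, "wx": 0, "wy": 0, "wz": 0, "claw": 0.2}, {"x": 0.4, "y": -2.5, "z": -15, "wx": 0, "wy": 0, "wz": 1, "claw": 0.2}], "newtons": 40}}

```text
time_s: 14.25
eef_pos: [0.5591, -0.0116, 0.1689]
tool_rot: [179.9, -0.0, -1.0]
wrist_force: [0.4, -0.2, -3.1]
grip_width: 0.456
grasp_force: 40.0
```

Call:
{"fn": "servo_tool", "kwargs": {"commands": [{"x": 0.8, "y": -4, "z": -0.3, "wx": 0, "wy": 0, "wz": 1.5, "claw": 0.2}, {"x": 1.8, "y": -8.5, "z": -0.3, "wx": 0, "wy": 0, "wz": 3, "claw": 0.2}, {"x": 2.8, "y": -13, "z": -0.3, "wx": 0, "wy": 0, "wz": 4.5, "claw": 0.2}, {"x": 3.8, "y": -17.5, "z": -0.3, "wx": 0, "wy": 0, "wz": 6, "claw": 0.2}, {"x": 4.8, "y": -21.5, "z": -0.3, "wx": 0, "wy": 0, "wz": 7.4, "claw": 0.2}]}}

```text
time_s: 14.75
eef_pos: [0.6091, 0.2079, 0.1694]
tool_rot: [-179.9, 0.1, -8.1]
wrist_force: [0.4, -0.8, -1.5]
grip_width: 0.454
grasp_force: 40.0
```

Run:
```python
from h import *
go((.6147,.2422,.16),(180,0,-8.1))
```

```text
t 14.75 at [0.6091 0.2079 0.1694] [-1.7993e+02  1.5000e-01 -8.1000e+00] F [ 0.4 -0.8 -1.5] xyz [ 0.07 -3.47  0.95] w [-0.07  0.15  0.  ]
```

Call:
{"fn": "servo_tool", "kwargs": {"commands": [{"x": 0, "y": -2, "z": 0.3, "wx": 0, "wy": 0, "wz": 0, "claw": 0.2}, {"x": 0.1, "y": -3.2, "z": 0.7, "wx": 0, "wy": 0.1, "wz": 0, "claw": 0.2}, {"x": 0.1, "y": -3.5, "z": 1.9, "wx": 0, "wy": 0.1, "wz": 0, "claw": 0.2}, {"x": 0.1, "y": -3.5, "z": 2.9, "wx": 0, "wy": 0.1, "wz": 0, "claw": 0.2}, {"x": 0.1, "y": -3.5, "z": 2.9, "wx": 0, "wy": 0.1, "wz": 0, "claw": 0.2}]}}

```text
time_s: 15.25
eef_pos: [0.6143, 0.2366, 0.1372]
tool_rot: [179.8, 0.2, -8.2]
wrist_force: [0.5, -0.2, -2.9]
grip_width: 0.454
grasp_force: 40.0
```

Call:
{"fn": "servo_tool", "kwargs": {"commands": [{"x": 0, "y": 0, "z": 0, "wx": 0, "wy": 0, "wz": 0, "claw": 0.2}, {"x": 0, "y": 0, "z": 0, "wx": 0, "wy": 0, "wz": 0, "claw": 0.2}, {"x": 0, "y": 0, "z": 0, "wx": 0, "wy": 0, "wz": 0, "claw": 0.2}]}}

```text
time_s: 15.55
eef_pos: [0.6159, 0.2392, 0.1408]
tool_rot: [-180.0, -0.0, -8.2]
wrist_force: [-0.2, -0.3, -2.7]
grip_width: 0.456
grasp_force: 40.0
```

```bash
cat > bar.py <<'E'
from h import *
from bench import robot
np.set_printoptions(precision=4,suppress=True)
go((.6147,.2422,.11),(180,0,-8.1))
ims=[]
for n in("wrist","top","scene"):
    c=robot.calibration(n);p,d=robot.grab_frame(n); W=world(d,c); ok=d.ravel()>0; cv2.imwrite(f"pics/b_{n}_{int(robot.state()['time_s']*100)}.png",p[:,:,::-1])
    np.savez(f"b_{n}.npz",p=p,d=d,**c)
    Y=W[masks(p)["yellow"].ravel()&ok]; Y=Y[(Y[:,1]>.1)&(Y[:,2]>.05)]
    if len(Y)<50: print(n,"few");continue
    zt=np.percentile(Y[:,2],80); r=cv2.minAreaRect(Y[abs(Y[:,2]-zt)<.006][:,:2].astype(np.float32)); print(n,"bar",r,"ztop",zt)
    hsv=cv2.cvtColor(p,cv2.COLOR_RGB2HSV).reshape(-1,3); dark=(hsv[:,1]<90)&(hsv[:,2]<110)&ok
    a=np.radians(-8.1);q=W.copy();D=W[:,:2]-[.6147,.2422];q[:,0]=D@[np.cos(a),np.sin(a)];q[:,1]=D@[-np.sin(a),np.cos(a)]
    Yq=q[masks(p)["yellow"].ravel()&ok&(W[:,2]>.05)&(W[:,1]>.1)]
    for s in(1,-1):
        b=q[dark&(s*q[:,0]>.074)&(s*q[:,0]<.097)&(abs(q[:,1])<.05)]
        ch=b[abs(b[:,2]-.086)<.004]; L=ch[ch[:,1]<0,1]; H=ch[ch[:,1]>0,1]
        if len(L)>4 and len(H)>4: print(" end",s,"cheeks",np.percentile(L,[1,99]),np.percentile(H,[1,99]),"x",np.percentile(ch[:,0],[2,98]))
        e=Yq[(s*Yq[:,0]>.06)]
        if len(e): print(" bar y at end",np.percentile(e[:,1],[1,99]),"end x",s*np.percentile(s*e[:,0],99))
E
python3 bar.py
```

```text
t 15.55 at [0.6159 0.2392 0.1408] [-179.95   -0.04   -8.16] F [-0.2 -0.3 -2.7] xyz [-0.17 -0.28  3.08] w [-0.05 -0.04 -0.06]
wrist bar ((0.6458097696304321, 0.2349708080291748), (0.03994312882423401, 0.1419682800769806), 81.85514068603516) ztop 0.14295564457033855
 bar y at end [-0.0219  0.0164] end x 0.10212572900662818
 end -1 cheeks [-0.0313 -0.03  ] [0.0253 0.032 ] x [-0.0749 -0.074 ]
top bar ((0.6163920164108276, 0.23924672603607178), (0.04124884307384491, 0.19978776574134827), 82.00406646728516) ztop 0.14158321755200007
 bar y at end [-0.0227  0.0166] end x 0.10112922374509918
 bar y at end [-0.0223  0.0167] end x -0.0976042588861985
scene few
```

Run:
```python
from h import *
np.set_printoptions(precision=4,suppress=True)
for n in("top0","top1","b_wrist","b_top","b_scene"):
    f=np.load(n+".npz"); d=f["d"]; W=world(d,f); a=np.radians(-8.1); D=W[:,:2]-[.6147,.2422]
    q=np.c_[D@[np.cos(a),np.sin(a)],D@[-np.sin(a),np.cos(a)],W[:,2]][d.ravel()>0]
    for s in(1,-1):
        b=q[(abs(s*q[:,0]-.085)<.014)&(abs(q[:,1])<.045)&(abs(q[:,2]-.086)<.0035)]
        for g in(-1,1):
            k=b[b[:,1]*g>0]
            if len(k)>15: print(n,s,g,len(k),"y",np.percentile(k[:,1],[2,50,98]),"x",np.percentile(k[:,0],[2,98]))
        f2=q[(abs(s*q[:,0]-.085)<.014)&(abs(q[:,1])<.03)&(abs(q[:,2]-.072)<.002)]
        if len(f2)>30: print("   notch floor",len(f2),np.percentile(f2,[1,50,99],axis=0).T)
```

```text
top0 1 -1 62 y [-0.0322 -0.0272 -0.0223] x [0.076  0.0946]
top0 1 1 60 y [0.0232 0.027  0.0317] x [0.0756 0.0944]
   notch floor 253 [[ 0.0715  0.083   0.0948]
 [-0.0244  0.0036  0.028 ]
 [ 0.0701  0.0717  0.0738]]
top0 -1 -1 67 y [-0.0312 -0.0265 -0.0219] x [-0.0937 -0.0747]
top0 -1 1 66 y [0.0234 0.0276 0.0325] x [-0.0937 -0.0743]
   notch floor 265 [[-0.0939 -0.0831 -0.0713]
 [-0.018   0.0046  0.0252]
 [ 0.0701  0.0719  0.074 ]]
top1 1 -1 62 y [-0.0313 -0.0276 -0.0221] x [0.0755 0.0952]
top1 1 1 64 y [0.0232 0.0275 0.0323] x [0.0752 0.0945]
   notch floor 236 [[ 0.0716  0.0832  0.0956]
 [-0.0282  0.0032  0.0266]
 [ 0.0701  0.0717  0.0739]]
top1 -1 -1 67 y [-0.0311 -0.0266 -0.0216] x [-0.0937 -0.0748]
top1 -1 1 67 y [0.0232 0.0279 0.0328] x [-0.0935 -0.0747]
   notch floor 257 [[-0.0941 -0.0833 -0.0714]
 [-0.0273  0.0033  0.0246]
 [ 0.0701  0.0719  0.0739]]
b_wrist 1 -1 173 y [-0.0315 -0.0307 -0.0297] x [0.0764 0.0956]
b_wrist 1 1 802 y [0.0245 0.0284 0.0323] x [0.0763 0.0957]
   notch floor 63 [[0.0715 0.0734 0.0754]
 [0.0267 0.0283 0.0299]
 [0.0706 0.0715 0.0732]]
b_wrist -1 -1 56 y [-0.0313 -0.0306 -0.0296] x [-0.0819 -0.0731]
b_wrist -1 1 244 y [0.0249 0.0286 0.0323] x [-0.082  -0.0732]
b_top 1 -1 19 y [-0.0312 -0.0277 -0.0226] x [0.0891 0.0954]
b_top -1 -1 66 y [-0.0313 -0.0261 -0.0221] x [-0.0941 -0.0745]
   notch floor 110 [[-0.0942 -0.0843 -0.0711]
 [-0.0278 -0.0085  0.0207]
 [ 0.07    0.0719  0.0738]]
b_scene 1 -1 35 y [-0.0349 -0.0314 -0.0247] x [0.0759 0.0936]
b_scene 1 1 33 y [0.0187 0.0233 0.0318] x [0.0745 0.093 ]
   notch floor 60 [[ 0.0728  0.0882  0.0939]
 [-0.0293  0.0067  0.0264]
 [ 0.0702  0.073   0.074 ]]
b_scene -1 -1 32 y [-0.0336 -0.0298 -0.0215] x [-0.0954 -0.0749]
b_scene -1 1 30 y [0.0171 0.0266 0.0336] x [-0.0955 -0.0744]
   notch floor 71 [[-0.0953 -0.0779 -0.0717]
 [-0.0299  0.0061  0.028 ]
 [ 0.0701  0.0722  0.0739]]
```

Call:
{"fn": "servo_tool", "kwargs": {"commands": [{"x": -0.1, "y": -0.2, "z": 1, "wx": 0, "wy": 0, "wz": 0, "claw": 0.2}, {"x": -0.13, "y": -0.35, "z": 2.2, "wx": 0, "wy": 0, "wz": 0, "claw": 0.2}, {"x": -0.13, "y": -0.35, "z": 3, "wx": 0, "wy": 0, "wz": 0, "claw": 0.2}, {"x": -0.13, "y": -0.35, "z": 3.3, "wx": 0, "wy": 0, "wz": 0, "claw": 0.2}, {"x": -0.13, "y": -0.35, "z": 3.3, "wx": 0, "wy": 0, "wz": 0, "claw": 0.2}]}}

```text
time_s: 16.2
eef_pos: [0.614, 0.2432, 0.1058]
tool_rot: [180.0, 0.1, -8.1]
wrist_force: [0.1, 0.5, -3.0]
grip_width: 0.459
grasp_force: 40.0
```

Call:
{"fn": "servo_tool", "kwargs": {"commands": [{"x": 0, "y": 0, "z": 0, "wx": 0, "wy": 0, "wz": 0, "claw": 0.2}, {"x": 0, "y": 0, "z": 0, "wx": 0, "wy": 0, "wz": 0, "claw": 0.2}, {"x": 0, "y": 0, "z": 0, "wx": 0, "wy": 0, "wz": 0, "claw": 0.2}, {"x": 0, "y": 0, "z": 0, "wx": 0, "wy": 0, "wz": 0, "claw": 0.2}]}}

```text
time_s: 16.6
eef_pos: [0.6149, 0.2435, 0.1075]
tool_rot: [-180.0, -0.0, -8.1]
wrist_force: [0.2, 0.3, -2.4]
grip_width: 0.457
grasp_force: 40.0
```

```bash
python3 bar.py
```

```text
t 16.60 at [0.6149 0.2435 0.1075] [-179.95   -0.02   -8.11] F [ 0.2  0.3 -2.4] xyz [ 0.    0.13 -0.25] w [-0.05 -0.02 -0.01]
wrist bar ((0.6447317600250244, 0.2393336296081543), (0.03976451978087425, 0.14204105734825134), 81.89740753173828) ztop 0.10960484220873581
 bar y at end [-0.0178  0.0205] end x 0.10047437486356715
top bar ((0.6156046390533447, 0.243024080991745), (0.04098706319928169, 0.20002204179763794), 81.69831848144531) ztop 0.1081843880752631
 bar y at end [-0.0184  0.0208] end x 0.09975884095988363
 bar y at end [-0.0184  0.0201] end x -0.09916476765193832
scene few
```

Call:
{"fn": "servo_tool", "kwargs": {"commands": [{"x": 0, "y": 0.07, "z": 0.3, "wx": 0, "wy": 0, "wz": 0, "claw": 0.2}, {"x": 0, "y": 0.07, "z": 0.8, "wx": 0, "wy": 0, "wz": 0, "claw": 0.2}, {"x": 0, "y": 0.07, "z": 1.3, "wx": 0, "wy": 0, "wz": 0, "claw": 0.2}, {"x": 0, "y": 0.07, "z": 1.6, "wx": 0, "wy": 0, "wz": 0, "claw": 0.2}, {"x": 0, "y": 0.07, "z": 1.7, "wx": 0, "wy": 0, "wz": 0, "claw": 0.2}]}}

```text
time_s: 17.25
eef_pos: [0.6141, 0.2426, 0.0892]
tool_rot: [180.0, 0.1, -8.1]
wrist_force: [-0.6, 0.2, -1.7]
grip_width: 0.454
grasp_force: 40.0
```

Call:
{"fn": "servo_tool", "kwargs": {"commands": [{"x": 0, "y": 0, "z": 0, "wx": 0, "wy": 0, "wz": 0, "claw": 0.2}, {"x": 0, "y": 0, "z": 0, "wx": 0, "wy": 0, "wz": 0, "claw": 0.2}, {"x": 0, "y": 0, "z": 0, "wx": 0, "wy": 0, "wz": 0, "claw": 0.2}]}}

```text
time_s: 17.55
eef_pos: [0.6147, 0.2429, 0.0904]
tool_rot: [-180.0, -0.0, -8.1]
wrist_force: [-1.0, -0.2, -2.2]
grip_width: 0.455
grasp_force: 40.0
```

```bash
python3 bar.py
```

```text
t 17.55 at [0.6147 0.2429 0.0904] [-179.96   -0.01   -8.1 ] F [-1.  -0.2 -2.2] xyz [ 0.01  0.07 -1.96] w [-0.04 -0.01 -0.  ]
wrist bar ((0.6446329355239868, 0.23874694108963013), (0.039789922535419464, 0.14202383160591125), 81.87364196777344) ztop 0.09247638401622399
 end 1 cheeks [-0.0228 -0.0222] [0.0232 0.0238] x [0.0769 0.0955]
 bar y at end [-0.0185  0.0199] end x 0.10043395797087229
top bar ((0.615230143070221, 0.24226434528827667), (0.04081401601433754, 0.19966396689414978), 81.54053497314453) ztop 0.09128976215640998
 end 1 cheeks [-0.0316 -0.0217] [0.024  0.0322] x [0.0754 0.0947]
 bar y at end [-0.0194  0.0196] end x 0.09907929487275142
 end -1 cheeks [-0.0311 -0.022 ] [0.0235 0.0332] x [-0.0935 -0.0754]
 bar y at end [-0.0191  0.02  ] end x -0.09922268828734213
scene few
```

Bar centred in the notches and about 2–3 mm above them. Creeping down.

Call:
{"fn": "servo_tool", "kwargs": {"commands": [{"x": 0, "y": 0, "z": 0.1, "wx": 0, "wy": 0, "wz": 0, "claw": 0.2}, {"x": 0, "y": 0, "z": 0.17, "wx": 0, "wy": 0, "wz": 0, "claw": 0.2}, {"x": 0, "y": 0, "z": 0.17, "wx": 0, "wy": 0, "wz": 0, "claw": 0.2}]}}

```text
time_s: 18.0
eef_pos: [0.6144, 0.2427, 0.0882]
tool_rot: [-180.0, 0.0, -8.1]
wrist_force: [-0.5, -0.5, -2.2]
grip_width: 0.455
grasp_force: 40.0
```

Call:
{"fn": "servo_tool", "kwargs": {"commands": [{"x": 0, "y": 0, "z": 0.05, "wx": 0, "wy": 0, "wz": 0, "claw": 0.2}, {"x": 0, "y": 0, "z": 0.05, "wx": 0, "wy": 0, "wz": 0, "claw": 0.2}, {"x": 0, "y": 0, "z": 0.05, "wx": 0, "wy": 0, "wz": 0, "claw": 0.2}]}}

```text
time_s: 18.3
eef_pos: [0.6145, 0.2427, 0.0881]
tool_rot: [-180.0, 0.0, -8.1]
wrist_force: [-0.6, -0.1, -1.0]
grip_width: 0.455
grasp_force: 40.0
```

Call:
{"fn": "servo_tool", "kwargs": {"commands": [{"x": 0, "y": 0, "z": 0.05, "wx": 0, "wy": 0, "wz": 0, "claw": 0.2}, {"x": 0, "y": 0, "z": 0.05, "wx": 0, "wy": 0, "wz": 0, "claw": 0.2}]}}

```text
time_s: 18.5
eef_pos: [0.6146, 0.2427, 0.0881]
tool_rot: [-180.0, 0.0, -8.1]
wrist_force: [-1.9, -0.3, 3.4]
grip_width: 0.453
grasp_force: 40.0
```

Call:
{"fn": "servo_tool", "kwargs": {"commands": [{"x": 0, "y": 0, "z": 0.03, "wx": 0, "wy": 0, "wz": 0, "claw": 0.2}, {"x": 0, "y": 0, "z": 0.03, "wx": 0, "wy": 0, "wz": 0, "claw": 0.2}]}}

```text
time_s: 18.7
eef_pos: [0.6145, 0.2428, 0.088]
tool_rot: [-180.0, 0.0, -8.1]
wrist_force: [-3.9, -1.7, 5.0]
grip_width: 0.453
grasp_force: 40.0
```

Seated: the force has reversed to about +5 N. Releasing and withdrawing upward.

Call:
{"fn": "servo_tool", "kwargs": {"commands": [{"x": 0, "y": 0, "z": -0.03, "wx": 0, "wy": 0, "wz": 0, "claw": 0.5}, {"x": 0, "y": 0, "z": -0.03, "wx": 0, "wy": 0, "wz": 0, "claw": 0.58}, {"x": 0, "y": 0, "z": -0.03, "wx": 0, "wy": 0, "wz": 0, "claw": 0.65}, {"x": 0, "y": 0, "z": -0.03, "wx": 0, "wy": 0, "wz": 0, "claw": 0.65}]}}

```text
time_s: 19.1
eef_pos: [0.6146, 0.2428, 0.0872]
tool_rot: [-180.0, 0.0, -8.1]
wrist_force: [0.1, -0.7, 0.4]
grip_width: 0.629
grasp_force: 0.0
```

Call:
{"fn": "servo_tool", "kwargs": {"commands": [{"x": 0, "y": 0, "z": -1.5, "wx": 0, "wy": 0, "wz": 0, "claw": 0.65}, {"x": 0, "y": 0, "z": -4.5, "wx": 0, "wy": 0, "wz": 0, "claw": 0.65}, {"x": 0, "y": 0, "z": -8, "wx": 0, "wy": 0, "wz": 0, "claw": 0.65}, {"x": 0, "y": 0, "z": -12, "wx": 0, "wy": 0, "wz": 0, "claw": 0.65}, {"x": 0, "y": 0, "z": -15, "wx": 0, "wy": 0, "wz": 0, "claw": 0.65}]}}

```text
time_s: 19.6
eef_pos: [0.6152, 0.2432, 0.2416]
tool_rot: [-179.9, -0.2, -8.1]
wrist_force: [0.4, 1.4, 0.0]
grip_width: 0.648
grasp_force: 0.0
```

Call:
{"fn": "servo_tool", "kwargs": {"commands": [{"x": -3, "y": 3, "z": 0, "wx": 0, "wy": 0, "wz": 0, "claw": 0.65}, {"x": -6, "y": 7, "z": 0, "wx": 0, "wy": 0, "wz": 0, "claw": 0.65}, {"x": -9, "y": 11, "z": 0, "wx": 0, "wy": 0, "wz": 0, "claw": 0.65}, {"x": -12, "y": 14, "z": 0, "wx": 0, "wy": 0, "wz": 0, "claw": 0.65}, {"x": -12, "y": 14, "z": 0, "wx": 0, "wy": 0, "wz": 0, "claw": 0.65}]}}

```text
time_s: 20.1
eef_pos: [0.4727, 0.117, 0.2382]
tool_rot: [179.8, 0.0, -8.4]
wrist_force: [0.2, 0.3, 1.0]
grip_width: 0.653
grasp_force: 0.0
```

```bash
python3 bar.py; python3 -c "
import numpy as np,cv2
a=np.load('b_top.npz')['p'];b=np.load('b_scene.npz')['p']
cv2.imwrite('pics/fin.png',np.hstack([cv2.resize(a,(400,300)),cv2.resize(b,(400,300))])[:,:,::-1])"
```

```text
t 20.10 at [0.4727 0.117  0.2382] [179.83   0.01  -8.37] F [0.2 0.3 1. ] xyz [ 12.23 -14.49  12.77] w [ 0.17  0.01 -0.27]
wrist bar ((0.5831588506698608, 0.24717703461647034), (0.0406598299741745, 0.1336936205625534), 82.14010620117188) ztop 0.0902270768206725
 end -1 cheeks [-0.0317 -0.0307] [0.0229 0.0301] x [-0.0931 -0.0742]
 bar y at end [-0.0194  0.0194] end x -0.09810810873858872
top bar ((0.6499742865562439, 0.23843729496002197), (0.042682476341724396, 0.13021570444107056), 81.97596740722656) ztop 0.08893651039309322
 end 1 cheeks [-0.0321 -0.0226] [0.0232 0.0326] x [0.0756 0.0941]
 bar y at end [-0.0195  0.023 ] end x 0.0990244643205889
 bar y at end [-0.1552 -0.1457] end x -0.08565671773894575
scene few
```

View pics/fin.png

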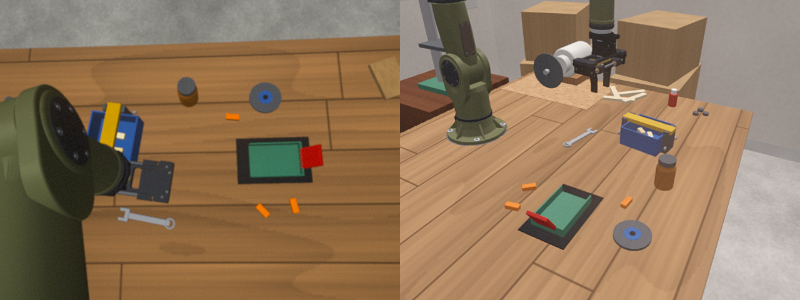

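The final view shows the bar flat in both notches (top z about 0.089), the blanks in the tub at (120,130), the empty tray centred on its mat at (275,160), and the bystanders where they were. Handing in.

```bash
python3 -c "
from bench import robot
print(robot.hand_in())"
```

```text
the job is handed in; nothing more can be done
None
```

I handed the job in at about 20 s of the 61 s allowed: all four blanks are in the tub, the empty tray is flat in the middle of its mat, the bar rests centred in both bracket notches, and the jar, disc, wrench and orange look-alikes were not touched.

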